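# Tighten the drying-line screw eye with a tommy bar

## Robot

A 7-joint arm with a two-finger parallel gripper is mounted at the origin on the work surface; the furniture and walls round the work are solid. World frame = base frame: x ahead of the robot, y to its left, z up, the work surface at z = 0. Lengths are in m, angles in rad, forces in N, time in s.
With the tool pointing down it reaches from about 0.425 to 0.975 m from the base axis. Payload 16.7 kg.
Tool frame: the origin (TCP) lies midway between the tips of the shut fingers; the grasp point (between the pads) lies 19 mm behind it (env.grasp_offset is the distance from the TCP to the grasp point, in m); y points along the fingers, x is the direction in which the jaws open and shut, and the axes are right-handed (so a half turn about y gives the same grasp; the last joint's range is limited). The gripper opens to 85 mm and grips with 20 to 120 N. Pads are 22 mm wide; open, the fingers measure 114 mm over their backs; the gripper's body (76 mm by 85 mm) begins 54 mm behind the grasp point. The pads swing forward as they close: fully open they stand 13 mm farther back than shut.
Start: joints at [-1.351, 0.426, 0.074, 1.606, -0.034, 1.111, -0.067], TCP at [0.243, 0.63, 0.231] pointing down, gripper open.
Joint ranges: [-2.85, 2.85], [-0.5, 2.14], [-1.23, 1.37], [0.21, 2.46], [-1.02, 4.16], [0.16, 2.05], [-2.73, 2.73]. Speed limits (rad/s): [1.89, 1.89, 2.39, 2.39, 3.01, 3.01, 3.01].

## Interface

Orientations are given as a unit quaternion [w, x, y, z].
In Python, from station import env gives the robot as it stands. The module is installed in compiled form; this text tells all that it offers.
- The arm moves only by the tool servo_tool, never from a script. Its argument "commands" is a list that holds one entry, the list of rows, each a list of 7 numbers: the shift along the tool's x, y, z in m, then the turn, a rotation vector about the tool's x, y, z in degrees, then the opening, from -1 (shut) to 1 (fully open), so that 0 is half open. A call has 1 to 5 rows; each row is the pose to reach, as a shift and turn from the pose commanded when the call began, along the tool's axes at that moment; what a row does not reach only later rows make up. A row lasts 1/12 s, in which the tool goes at most 41.7 mm and 7.16 degrees, less where a joint would pass 70% of its speed; a pose out of reach is approached as far as the arm can. A call with a gripper value outside its range is refused whole. The fingers move at their own pace and stop on an object; the grip force is fixed at half the most. Time passes only in rows, so rows that repeat a pose let the fingers close. It gives the time, the measured TCP pose, the force and the opening at its end, in the units of the state.
- env.get_obs(): the state, without advancing time (a new reading comes with each control period).
- env.get_image(name): name is "side" or "top" or "wrist"; returns the picture (384x512x3 uint8, red, green, blue); there is no depth.
- env.camera_params(name): a dict with "mtx" (3x3 intrinsics, pixels), "R" (3x3) and "t" (3): a world point X has camera coordinates R X + t. Camera axes: x right, y down, z forward; pixel columns grow to the right and rows downward; lengths in m; the calibration is good to about 2 mm. A picture is of the moment at which its call begins: read the wrist's pose just before it. camera_params takes no time and is no camera call; for the wrist camera it gives the pose at the moment of the call.
- env.finish_job(): hands the job in, once; it reports no verdict.
The state is a dict: "time": time; "joint_pos": joint angles; "joint_vel": joint speeds; "joint_torque": joint torques, N m; "position": TCP position; "eef_rot": TCP orientation; "contact_force": force on the tool from outside, world axes, zero at the start; "torque": the same for the moment, N m; "grip_width": finger opening in m.
Only numpy, scipy, OpenCV 4.12 (cv2) and the standard library are available. Lean on these libraries where they do the work, as an engineer would, in place of code of your own. Each camera call takes 0.05 s, during which the arm holds its last target.

## Task

The big screw eye on top of the wooden anchor block is only finger-tight. Slide the steel rod through its loop and, holding the rod by its wooden grip, turn the eye clockwise (seen from above) until you feel it come home, and nip it up to about 0.45 N m, no more, or the brass bush under it will be wrenched in the wood. Then draw the rod out and lay it flat on the bench top clear of the block, without touching the eye with the fingers or disturbing the things standing about.

Things in the scene. Friction and masses are not known exactly. Their poses are not given: they have to be found in the camera images.
- eye_ring (a point): Centre of the loop of the steel screw eye, 88 mm above the bench. The loop is an upright ring of 10 mm round bar, 36 mm outside, clear hole 16 mm. Local x is the level axis of the hole (either end may be entered) and turns with the eye; z is up, the axis it turns about. The 12.8 mm rod has play: it swings about 29 degrees each way before it bites on both sides of the loop.
- eye: The steel screw eye; origin on its turning axis under its 28 mm collar, 63 mm above the bench; axes as point eye_ring. From its start it turns clockwise by some 25 to 50 degrees (unknown, new each time) with a steady drag of about 0.12 N m; then it is home and stops hard. It stays where it is left.
- bush_mark (a point): A point on the rim of the brass bush (flange 35 mm across, 3 mm thick) between eye and wood, 16.5 mm from the turning axis. The bush sits at no particular angle. The wood holds it stiffly: turned by the eye it gives like a spring, about 0.1 rad per N m, and comes back when let go.
- anchor_block: Wooden block screwed to the bench, 120 (x) x 60 (y) x 60 (z) mm; origin at the centre of its underside, the bush and eye stand at the middle of its top.
- rod_centre (a point): Middle of the rod's square wooden grip, which is 50 mm long (x) and 18 x 18 mm thick; half-way up, 9 mm above the bench as it lies. Local x points along the rod to its steel tip, z is up as it lies.
- rod_tip (a point): Tip of the rod, 110 mm from the grip's middle along local x. The steel part is round, 12.8 mm thick, round-ended, on the grip's axis, and runs from 25 mm to 110 mm from the grip's middle.
- rod: The whole rod (100 g); origin at the underside of the grip's middle, 9 mm below point rod_centre; same axes.
- ink_bottle: Bystander: dark glass ink bottle, 43 mm thick, 92 mm tall, standing behind the block; origin at the centre of its underside.
- pin_tin: Bystander: round tin, 62 mm across, 28 mm high, standing in front of the block; origin at the centre of its underside.
- eraser: Bystander: white eraser, 22 x 58 x 12 mm, lying beyond the rod on the right of the bench; origin at the centre of its underside.

How it is judged:
On the way, in this order (a step that is already met when the one before it is completed fails the run):
1. the rod is through the loop of the eye: tip and grip on opposite sides of it, each at least 15 mm from its plane, the tip within 12 mm of the hole's height and 20 mm of its axis (((x of rod_tip in the frame of eye_ring above 0.015 m and x of rod_centre in the frame of eye_ring below -0.015 m) or (x of rod_tip in the frame of eye_ring below -0.015 m and x of rod_centre in the frame of eye_ring above 0.015 m)) and z of rod_tip in the frame of eye_ring between -0.012 and 0.012 m and y of rod_tip in the frame of eye_ring between -0.02 and 0.02 m), for 0.2 s.
2. with the rod still through the loop, the eye is home and nipped up with at least about 0.25 N m (the mark on the bush shifts by over 0.4 mm) (((x of rod_tip in the frame of eye_ring above 0.015 m and x of rod_centre in the frame of eye_ring below -0.015 m) or (x of rod_tip in the frame of eye_ring below -0.015 m and x of rod_centre in the frame of eye_ring above 0.015 m)) and z of rod_tip in the frame of eye_ring between -0.012 and 0.012 m and angle between the x axis of eye_ring and the x axis of anchor_block, either way round between 0.65 and 1.15 rad and distance of bush_mark from where it was at the start of the episode above 0.0004 m), for 0.2 s.
At the end, for the whole second after the job is handed in: The eye is left as tightened (hole axis 0.65 to 1.15 rad from the block's long axis; home lies somewhere in between), and the rod lies still and flat on the bench top (grip's middle below 15 mm, tip below 20 mm), grip over 100 mm and tip over 60 mm from the eye's axis (angle between the x axis of eye_ring and the x axis of anchor_block, either way round between 0.65 and 1.15 rad and height (world z) of rod_centre below 0.015 m and height (world z) of rod_tip below 0.02 m and horizontal distance between rod_centre and eye_ring above 0.1 m and horizontal distance between rod_tip and eye_ring above 0.06 m and linear speed of rod below 0.02 m/s and angular speed of rod below 0.2 rad/s); the robot touches nothing.
It fails at once if the eye is forced: over about 0.7 N m, so that the mark on the bush shifts by over 1.2 mm (distance of bush_mark from where it was at the start of the episode above 0.0012 m).
It fails at once if the fingers touch the eye (more than 1 N) (contact force between the fingers and eye above 1 N).
It fails at once if a bystander (ink bottle, tin, eraser) is moved more than 20 mm (distance of any of ink_bottle, pin_tin, eraser from where it was at the start of the episode above 0.02 m).
It also fails if it takes over 72 s, if anything falls off the work surface, if the arm or the gripper's body presses on something with over 40 N, if the wrist force passes 120 N, or if a joint passes its speed limit or range.

## Working session

There is one attempt and no reset: what is moved stays moved. The work goes in short steps, Python scripts to look and compute and a tool call to move; the robot and the scene stay as the last step left them, time stands still between calls to the robot, and variables do not carry over. Pictures are saved under pics/ and viewed, and the job is handed in when it is done.

Besides the shell and the picture viewer there is one more tool, called after "Call:" by a JSON object that holds its "op" and its "data", one argument or row to a line. servo_tool: Moves the arm, as the interface text tells. Its arguments: {"type":"object","properties":{"commands":{"type":"array"}},"required":["commands"]}

```bash
mkdir -p pics
python3 - <<'E'
from station import env
import cv2,numpy as np
np.set_printoptions(precision=4,suppress=True)
o=env.get_obs();print(o)
for n in("side","top","wrist"):
    p=env.camera_params(n);im=env.get_image(n);cv2.imwrite(f"pics/{n}0.png",im[:,:,::-1]);print(n,p)
print(env.grasp_offset)
E
```

```text
{'time': 0.0, 'joint_pos': array([-1.3515,  0.4267,  0.0738,  1.6066, -0.0341,  1.1108, -0.0671]), 'joint_vel': array([-0.0012, -0.0002, -0.0001,  0.0017,  0.0015,  0.0018,  0.0012]), 'joint_torque': array([ -0.0024, -94.9807,   3.7599, -46.3521,   0.0193,   0.01  ,
        -0.    ]), 'position': array([0.2432, 0.6292, 0.2306]), 'eef_rot': array([-0.5829,  0.5835,  0.3995, -0.4002]), 'contact_force': array([ 0.3198, -0.6269,  1.2221]), 'torque': array([-0.0373, -0.0213, -0.0814]), 'grip_width': 0.08565011534393349}
side {'mtx': array([[419.9968,   0.    , 249.9293],
       [  0.    , 419.9968, 193.6074],
       [  0.    ,   0.    ,   1.    ]]), 'R': array([[-0.6642,  0.7475,  0.011 ],
       [ 0.5064,  0.4607, -0.729 ],
       [-0.55  , -0.4786, -0.6845]]), 't': array([ 0.2529, -0.228 ,  1.5991])}
top {'mtx': array([[371.4053,   0.    , 255.5317],
       [  0.    , 371.4053, 193.1051],
       [  0.    ,   0.    ,   1.    ]]), 'R': array([[ 0.0138, -0.9999,  0.0021],
       [-0.9957, -0.0139, -0.0912],
       [ 0.0913, -0.0008, -0.9958]]), 't': array([0.0821, 0.4787, 1.1068])}
wrist {'mtx': array([[292.1047,   0.    , 256.6851],
       [  0.    , 292.1047, 183.6215],
       [  0.    ,   0.    ,   1.    ]]), 'R': array([[ 0.36  ,  0.933 , -0.0014],
       [ 0.8944, -0.3446,  0.2852],
       [ 0.2656, -0.1039, -0.9585]]), 't': array([-0.673 , -0.0371,  0.3785])}
0.0187
```

View pics/side0.png

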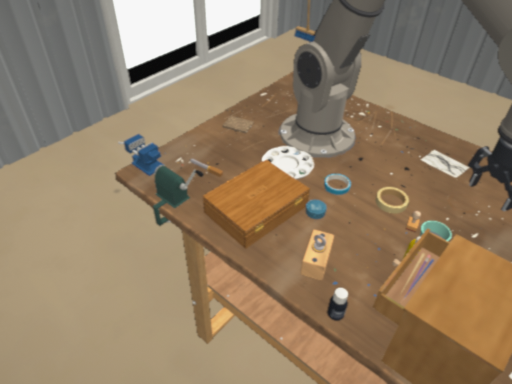

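View pics/top0.png

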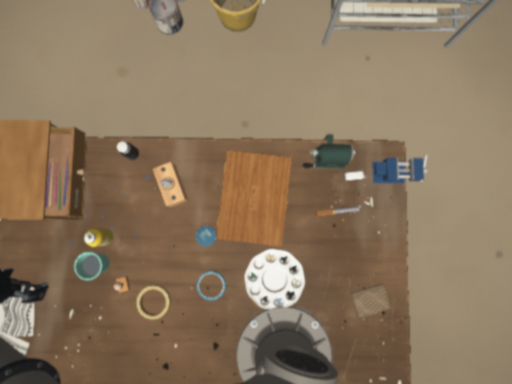

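View pics/wrist0.png

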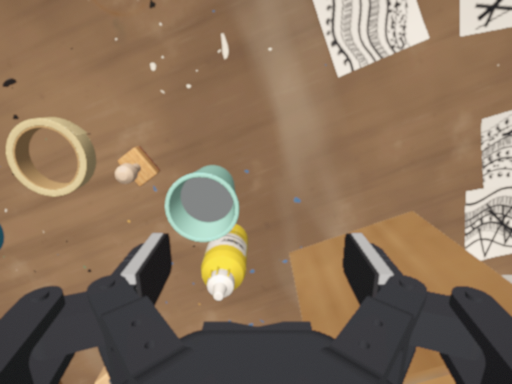

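```bash
cat > h.py <<'E'
import numpy as np,cv2
from scipy.spatial.transform import Rotation as Rn
np.set_printoptions(precision=4,suppress=True)
def ray(p,uv,z):
    d=p["R"].T@np.linalg.inv(p["mtx"])@np.array([uv[0],uv[1],1.]); c=-p["R"].T@p["t"]
    return c+d*(z-c[2])/d[2]
def proj(p,X):
    q=p["mtx"]@(p["R"]@np.array(X)+p["t"]); return q[:2]/q[2]
def crop(im,x0,y0,w,h,s,fn):
    c=cv2.resize(im[y0:y0+h,x0:x0+w,::-1],None,fx=s,fy=s,interpolation=cv2.INTER_CUBIC); cv2.imwrite(fn,c)
def rot(o): q=o["eef_rot"]; return Rn.from_quat([q[1],q[2],q[3],q[0]])
E
python3 - <<'E'
import cv2
from h import *
t=cv2.imread("pics/top0.png")[:,:,::-1];s=cv2.imread("pics/side0.png")[:,:,::-1]
crop(t,300,160,100,75,8,"pics/t_rod.png")
crop(t,140,150,60,60,10,"pics/t_eye.png")
crop(s,110,120,130,100,6,"pics/s_rod.png")
crop(s,290,220,70,60,10,"pics/s_eye.png")
E
```

```text
(no output)
```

View pics/t_rod.png

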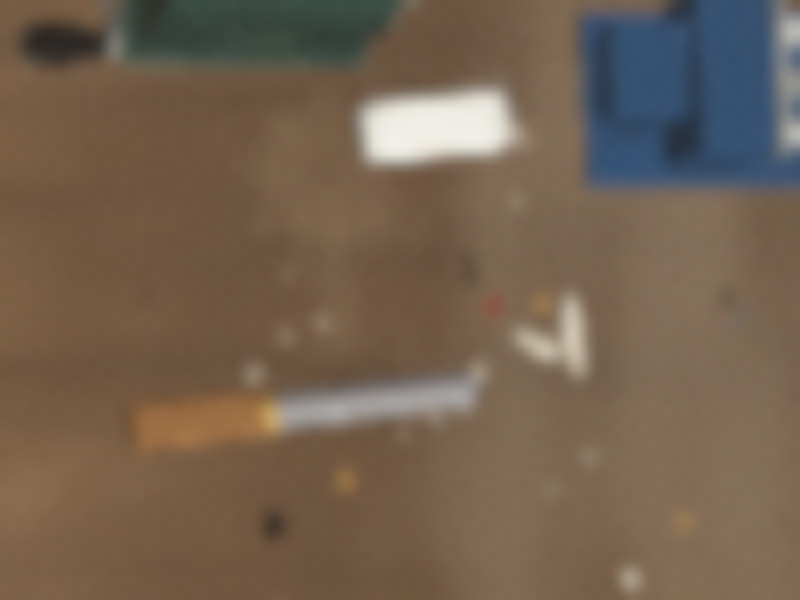

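View pics/t_eye.png

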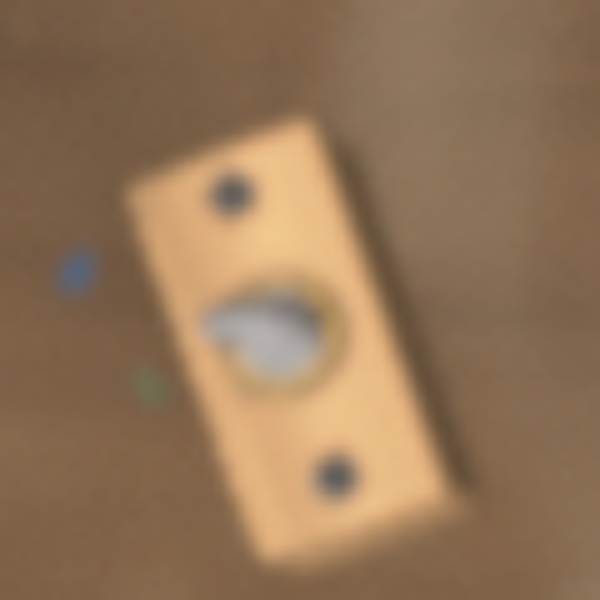

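View pics/s_rod.png

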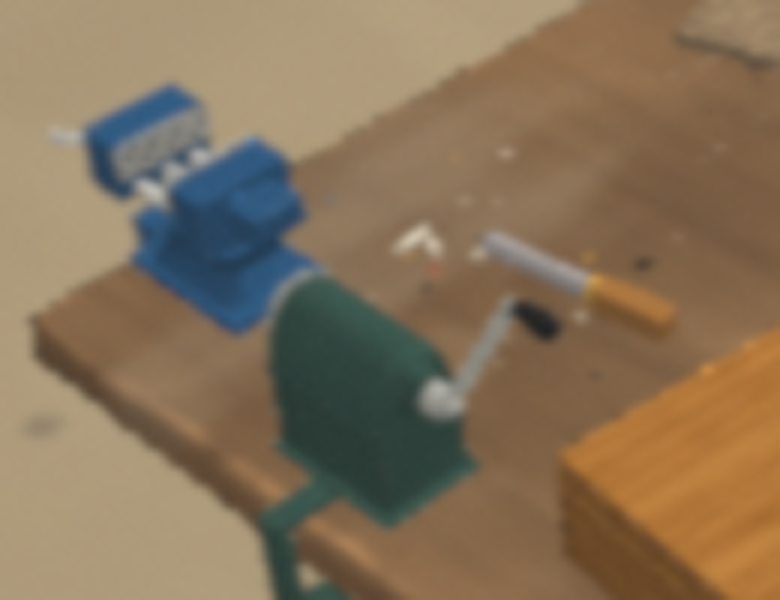

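View pics/s_eye.png

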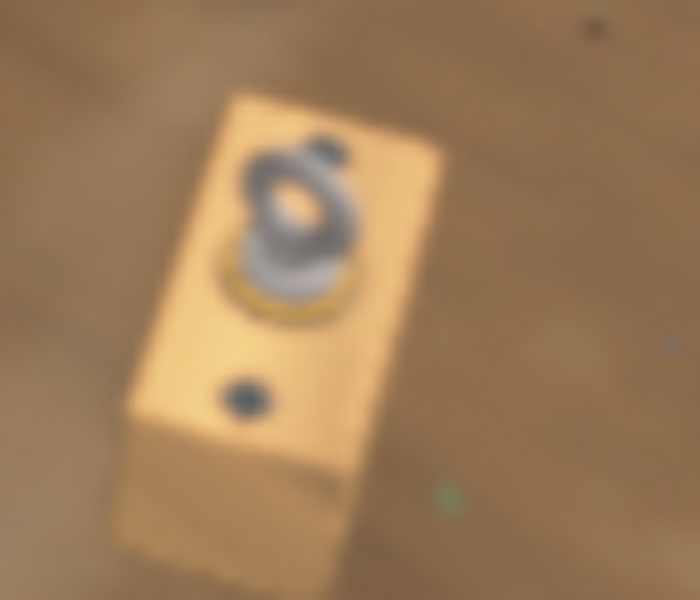

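Run:
```python
from station import env
from h import *
T=env.camera_params("top");S=env.camera_params("side")
f=lambda x,y,x0,y0,s:((x+.5)/s-.5+x0,(y+.5)/s-.5+y0)
for n,c,z in(("grip end",(134,428),.009),("junction",(276,415),.009),("tip",(476,390),.0064),("er1",(360,130),.012),("er2",(510,123),.012)):
    print(n,ray(T,f(*c,300,160,8),z))
print("side rod")
for n,c,z in(("grip end",(668,318),.009),("junction",(588,286),.009),("tip",(488,242),.0064)):
    print(n,ray(S,f(*c,110,120,6),z))
C=[ray(T,f(*c,140,150,10),.06) for c in((125,190),(312,118),(460,500),(265,565))]
print("block",C,np.mean(C,0),[np.linalg.norm(C[i]-C[i-1]) for i in range(4)])
C=[ray(S,f(*c,290,220,10),.06) for c in((235,92),(443,150),(350,472),(130,408))]
print("blockS",np.array(C),np.mean(C,0),[np.linalg.norm(C[i]-C[i-1]) for i in range(4)])
for n,c,z in(("bottle",(130,153),.0),("tin",(206,236),.028),("pencilcase",(227,151),.05),("",(290,157),.05),("",(282,245),.05),("",(217,240),.05)): print(n,ray(T,c,z))
print("eye hole side",ray(S,f(298,205,290,220,10),.088))
```

```text
grip end [ 0.42   -0.0981  0.009 ]
junction [ 0.4257 -0.1524  0.009 ]
tip [ 0.4365 -0.2298  0.0064]
er1 [ 0.5357 -0.1848  0.012 ]
er2 [ 0.5393 -0.2426  0.012 ]
side rod
grip end [ 0.4149 -0.1003  0.009 ]
junction [ 0.4255 -0.1535  0.009 ]
tip [ 0.4346 -0.2275  0.0064]
block [array([0.5425, 0.3952, 0.06  ]), array([0.5648, 0.3407, 0.06  ]), array([0.4522, 0.2935, 0.06  ]), array([0.4323, 0.3499, 0.06  ])] [0.498  0.3448 0.06  ] [np.float64(0.11911508686011564), np.float64(0.058806294330658884), np.float64(0.12212748148139203), np.float64(0.059804538859652076)]
blockS [[0.4561 0.3    0.06  ]
 [0.4352 0.3547 0.06  ]
 [0.5429 0.3974 0.06  ]
 [0.5641 0.3436 0.06  ]] [0.4996 0.3489 0.06  ] [np.float64(0.11649670029405583), np.float64(0.05849139993255437), np.float64(0.11585338657557151), np.float64(0.05777806901803755)]
bottle [0.5999 0.4829 0.    ]
tin [0.3461 0.235  0.028 ]
pencilcase [0.6003 0.1759 0.05  ]
 [ 0.5848 -0.0128  0.05  ]
 [0.3236 0.0092 0.05  ]
 [0.3355 0.1996 0.05  ]
eye hole side [0.5004 0.3477 0.088 ]
```

Run:
```python
from station import env
from h import *
T=env.camera_params("top");S=env.camera_params("side")
out=[]
for im,P,x0,y0,c in((cv2.imread("pics/side0.png"),S,300,220,(.4996,.3489)),(cv2.imread("pics/top0.png"),T,145,160,(.498,.3458))):
  row=[]
  for a in range(0,180,30):
    p=im[y0:y0+40,x0:x0+45]; p=cv2.resize(p,None,fx=5,fy=5,interpolation=cv2.INTER_CUBIC)
    A=np.deg2rad(a); h=np.array([np.cos(A),np.sin(A),0]);w=np.array([-np.sin(A),np.cos(A),0])
    t=np.linspace(0,2*np.pi,60)
    for r,d,col in((18,0,(0,0,255)),(8,0,(0,255,0)),(13,5,(255,0,0)),(13,-5,(255,0,0))):
      pts=[(proj(P,np.array([*c,.088])+h*d/1000+r/1000*(w*np.cos(k)+np.array([0,0,1])*np.sin(k)))-[x0,y0]+.5)*5-.5 for k in t]
      cv2.polylines(p,[np.int32(pts)],True,col,1)
    cv2.putText(p,str(a),(5,15),0,.5,(255,255,255),1); row.append(p)
  out.append(np.vstack([np.hstack(row[:3]),np.hstack(row[3:])]))
cv2.imwrite("pics/fits.png",out[0]);cv2.imwrite("pics/fitt.png",out[1])
```

```text
(no output)
```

View pics/fits.png

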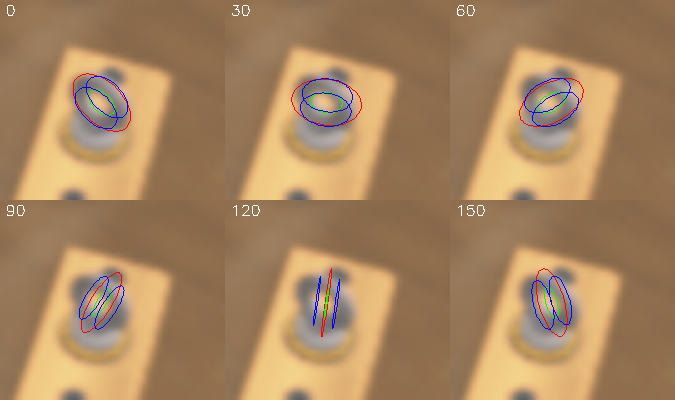

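View pics/fitt.png

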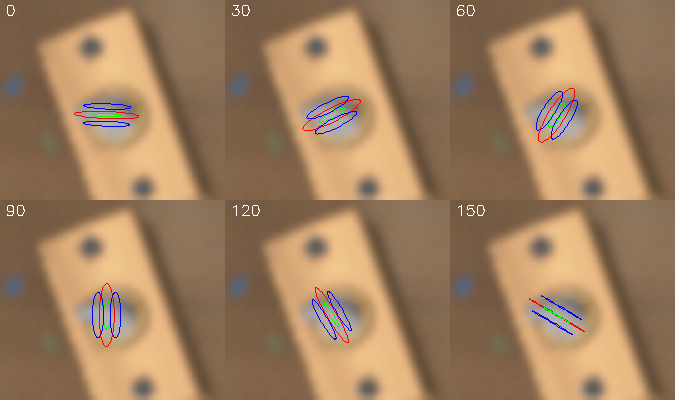

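Run:
```python
from station import env
from h import *
o=env.get_obs();M=rot(o).as_matrix();print(M);print(np.degrees(np.arctan2(M[1],M[0])))
```

```text
[[ 0.3605 -0.0003 -0.9328]
 [ 0.9328 -0.001   0.3605]
 [-0.001  -1.     -0.0001]]
[  68.8684 -107.9437  158.8684]
```

Call:
{"op": "servo_tool", "data": {
  "commands": [
    [[-0.08,0,-0.17,0,0,0,1],[-0.08,0,-0.17,0,0,0,1],[-0.08,0,-0.17,0,0,0,1],[-0.08,0,-0.17,0,0,0,1],[-0.08,0,-0.17,0,0,0,1]]
  ]
}}

```text
time: 0.57
position: [0.3769, 0.4893, 0.2314]
eef_rot: [-0.584, 0.585, 0.399, -0.398]
contact_force: [0.3, -0.1, 0.4]
grip_width: 0.0855
```

Call:
{"op": "servo_tool", "data": {
  "commands": [
    [[-0.088,0,-0.17,0,0,0,1],[-0.088,0,-0.17,0,0,0,1],[-0.088,0,-0.17,0,0,0,1],[-0.088,0,-0.17,0,0,0,1],[-0.088,0,-0.17,0,0,0,1]]
  ]
}}

```text
time: 0.98
position: [0.5027, 0.346, 0.2314]
eef_rot: [-0.583, 0.584, 0.399, -0.399]
contact_force: [0.8, 0.3, 0.5]
grip_width: 0.0852
```

Run:
```python
from station import env
from h import *
o=env.get_obs();print(o["time"],o["position"],o["joint_pos"],o["contact_force"],o["torque"],np.abs(o["joint_vel"]).max())
p=env.camera_params("wrist");im=env.get_image("wrist");np.savez("pics/w1.npz",im=im,**p);cv2.imwrite("pics/w1.png",im[:,:,::-1]);print(proj(p,(.499,.347,.088)))
```

```text
0.9833 [0.5027 0.346  0.2314] [-0.8737  0.3233  0.2068  1.7655 -0.0733  1.0604  0.5568] [0.7607 0.292  0.5122] [0.0293 0.0172 0.0266] 0.48780647253172094
[257.7314 168.316 ]
```

View pics/w1.png

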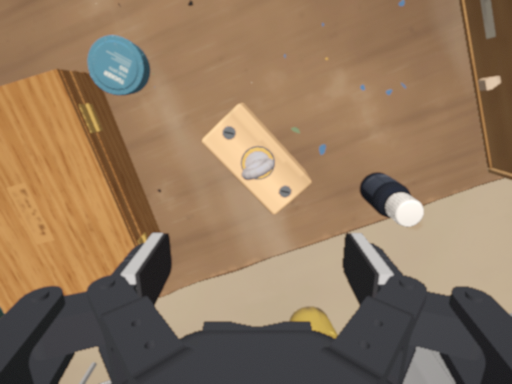

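Run:
```python
from h import *
d=np.load("pics/w1.npz");im=d["im"];P={k:d[k] for k in("mtx","R","t")}
f=lambda x,y,x0,y0,s:((x+.5)/s-.5+x0,(y+.5)/s-.5+y0)
crop(im,195,95,125,125,5,"pics/w1c.png")
x0,y0=235,140;row=[]
for a in (None,-15,-5,5,15,25):
    p=cv2.resize(im[y0:y0+45,x0:x0+45,::-1],None,fx=5,fy=5,interpolation=cv2.INTER_CUBIC)
    if a is not None:
      A=np.deg2rad(a);h=np.array([np.cos(A),np.sin(A),0]);w=np.array([-np.sin(A),np.cos(A),0]);c=np.array([.499,.3475,.088])
      for r,dd,col in((18,0,(0,0,255)),(8,0,(0,255,0)),(13,5,(255,0,0)),(13,-5,(255,0,0))):
        pts=[(proj(P,c+h*dd/1000+r/1000*(w*np.cos(k)+np.array([0,0,1])*np.sin(k)))-[x0,y0]+.5)*5-.5 for k in np.linspace(0,6.29,60)]
        cv2.polylines(p,[np.int32(pts)],True,col,1)
      cv2.putText(p,str(a),(5,15),0,.5,(255,255,255),1)
    row.append(p)
cv2.imwrite("pics/w1f.png",np.vstack([np.hstack(row[:3]),np.hstack(row[3:])]))
```

```text
(no output)
```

View pics/w1c.png

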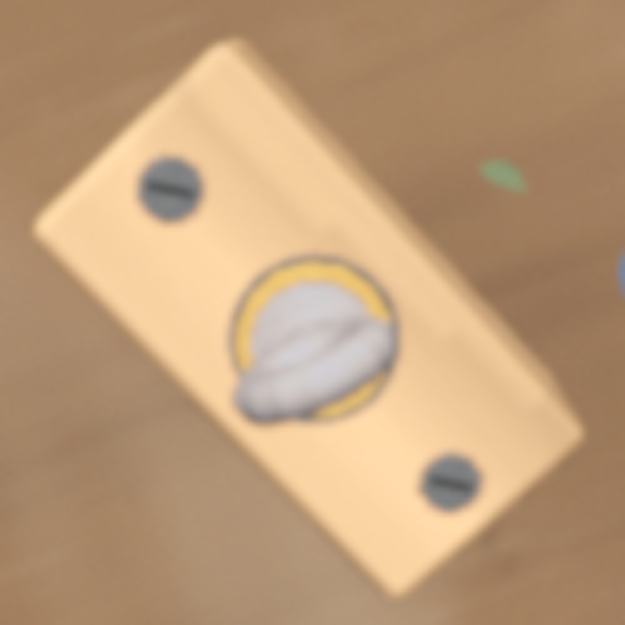

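View pics/w1f.png

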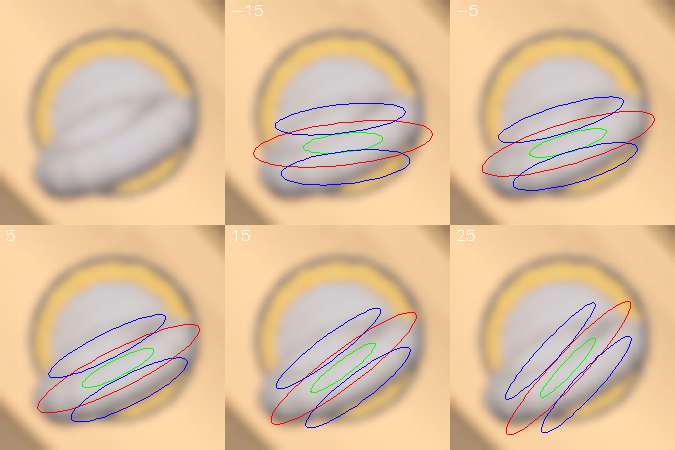

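Run:
```python
from h import *
d=np.load("pics/w1.npz");P={k:d[k] for k in("mtx","R","t")}
f=lambda x,y:((x+.5)/5-.5+195,(y+.5)/5-.5+95)
print("bush",ray(P,f(315,338),.062),np.linalg.norm(ray(P,f(398,338),.063)-ray(P,f(315,338),.063)))
C=np.array([ray(P,f(*c),.06) for c in((35,230),(235,40),(583,433),(397,598))]);print(C,C.mean(0),[np.linalg.norm(C[i]-C[j]) for i,j in((0,1),(1,2),(2,3),(3,0))])
e=C[1]-C[2];print(np.degrees(np.arctan2(e[1],e[0])));e=C[0]-C[3];print(np.degrees(np.arctan2(e[1],e[0])))
print("tin",ray(P,(116,65),.028),"bottle cap",ray(P,(404,209),.092),"box edge top",ray(P,(60,72),.055))
print("ring ends",ray(P,f(243,398),.088),ray(P,f(392,340),.088))
```

```text
bush [0.4985 0.3471 0.062 ] 0.01799249650714206
[[0.4551 0.2996 0.06  ]
 [0.4343 0.3544 0.06  ]
 [0.5408 0.3948 0.06  ]
 [0.5629 0.3424 0.06  ]] [0.4983 0.3478 0.06  ] [np.float64(0.058542544497530276), np.float64(0.11390968391691628), np.float64(0.05692240185122115), np.float64(0.11599888909511992)]
-159.2021585555809
-158.38354457177277
tin [0.3472 0.239  0.028 ] bottle cap [0.593  0.4721 0.092 ] box edge top [0.3391 0.1928 0.055 ]
ring ends [0.4994 0.3311 0.088 ] [0.4991 0.3633 0.088 ]
```

```bash
cat >> h.py <<'E'
def go(o,pos,az):
    """shift in tool axes and turn about tool y (deg) to bring TCP to pos with tool x azimuth az, tool y down"""
    R0=rot(o);A=np.deg2rad(az);x=[np.cos(A),np.sin(A),0];y=[0,0,-1];z=np.cross(x,y)
    R1=Rn.from_matrix(np.array([x,y,z]).T)
    M=R0.as_matrix()
    return R0.inv().apply(np.array(pos)-o["position"]), np.degrees((R0.inv()*R1).as_rotvec()), "az",np.degrees(np.arctan2(M[1,0],M[0,0]))
E
echo ok
```

```text
ok
```

Call:
{"op": "servo_tool", "data": {
  "commands": [
    [[-0.2,0,-0.04,0,30,0,1],[-0.2,0,-0.04,0,30,0,1],[-0.2,0,-0.04,0,30,0,1],[-0.2,0,-0.04,0,30,0,1],[-0.2,0,-0.04,0,30,0,1]]
  ]
}}

```text
time: 1.45
position: [0.4641, 0.147, 0.2311]
eef_rot: [0.668, -0.668, -0.232, 0.232]
contact_force: [1.1, -0.7, 0.6]
grip_width: 0.0854
```

Run:
```python
from station import env
from h import *
o=env.get_obs();print(o["time"],o["joint_pos"],go(o,(.45,-.11,.2),6.7))
```

```text
1.45 [-0.7775  0.1135  0.3688  2.034  -0.0487  1.0027  0.2849] (array([-0.1705,  0.0311, -0.1927]), array([-0.0098, 31.6584, -0.0289]), 'az', np.float64(38.358398231612256))
```

Call:
{"op": "servo_tool", "data": {
  "commands": [
    [[-0.17,0.03,-0.19,0,31.7,0,1],[-0.17,0.03,-0.19,0,31.7,0,1],[-0.17,0.03,-0.19,0,31.7,0,1],[-0.17,0.03,-0.19,0,31.7,0,1],[-0.17,0.03,-0.19,0,31.7,0,1]]
  ]
}}

```text
time: 1.87
position: [0.4538, -0.059, 0.207]
eef_rot: [0.706, -0.706, -0.042, 0.041]
contact_force: [1.0, 0.3, -0.1]
grip_width: 0.0852
```

Run:
```python
from station import env
from h import *
o=env.get_obs();print(o["time"],o["joint_pos"],go(o,(.45,-.11,.2),6.7))
```

```text
1.8667 [-0.5537  0.0901  0.5831  2.1282 -0.0621  0.9384  0.1821] (array([-0.0098,  0.0069, -0.0502]), array([-0.0236,  0.0498,  0.0372]), 'az', np.float64(6.74974308209635))
```

Call:
{"op": "servo_tool", "data": {
  "commands": [
    [[-0.01,0.007,-0.05,0,0,0,1],[-0.01,0.007,-0.05,0,0,0,1],[-0.01,0.007,-0.05,0,0,0,1]]
  ]
}}

```text
time: 2.12
position: [0.4499, -0.1113, 0.1997]
eef_rot: [-0.706, 0.706, 0.042, -0.043]
contact_force: [-0.8, -0.5, 0.4]
grip_width: 0.0852
```

Run:
```python
from station import env
from h import *
o=env.get_obs();print(o["time"],o["position"],o["joint_pos"],go(o,(.45,-.11,.2),6.7))
p=env.camera_params("wrist");im=env.get_image("wrist");np.savez("pics/w2.npz",im=im,**p);cv2.imwrite("pics/w2.png",im[:,:,::-1]);print(proj(p,(.421,-.124,.009)))
```

```text
2.1167 [ 0.4499 -0.1113  0.1997] [-0.4738  0.1168  0.6295  2.1261 -0.0853  0.9232  0.3241] (array([ 0.0003, -0.0003,  0.0013]), array([ 0.0292,  0.1786, -0.0345]), 'az', np.float64(6.878570880678479))
[231.6329 168.5998]
```

View pics/w2.png

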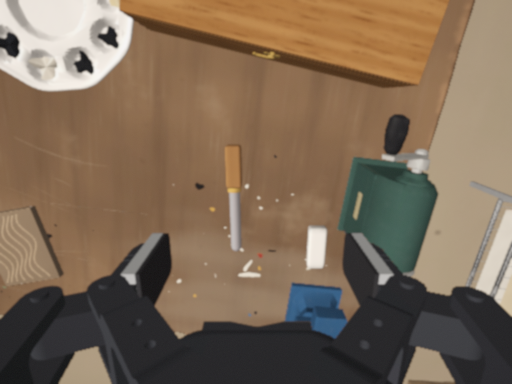

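Run:
```python
from h import *
d=np.load("pics/w2.npz");crop(d["im"],205,135,60,120,5,"pics/w2c.png")
```

```text
(no output)
```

View pics/w2c.png

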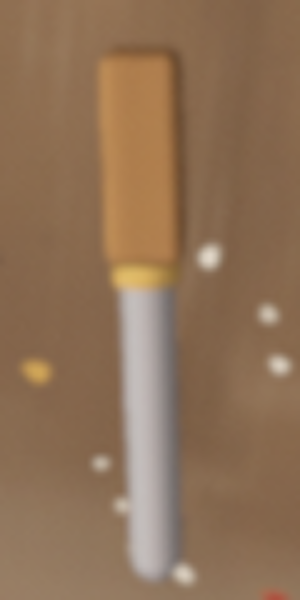

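Run:
```python
from h import *
d=np.load("pics/w2.npz");P={k:d[k] for k in("mtx","R","t")}
f=lambda x,y:((x+.5)/5-.5+205,(y+.5)/5-.5+135)
a=ray(P,f(138,53),.018);b=ray(P,f(142,265),.018);s0=ray(P,f(147,290),.0128);t=ray(P,f(155,579),.0064)
a2=ray(P,f(138,160),.018)
print(a,b,s0,t,np.linalg.norm(a-b),np.linalg.norm((t-a)[:2]))
for p,q in((a,b),(s0,t),(a,t)):
  e=q-p;print(np.degrees(np.arctan2(e[1],e[0])))
print("width",np.linalg.norm(ray(P,f(100,160),.018)-ray(P,f(180,160),.018)))
e=(t-a)[:2];e/=np.linalg.norm(e);print(a[:2]+e*.025,t[:2]-e*.11)
```

```text
[ 0.4196 -0.095   0.018 ] [ 0.4253 -0.1441  0.018 ] [ 0.4268 -0.1518  0.0128] [ 0.4363 -0.2315  0.0064] 0.04937293559621695 0.137461082760028
-83.38307398386722
-83.23185007716319
-83.02789743344907
width 0.018165338247081133
[ 0.4226 -0.1199] [ 0.4229 -0.1223]
```

Call:
{"op": "servo_tool", "data": {
  "commands": [
    [[-0.028,0.04,-0.0066,0,0,0,1],[-0.028,0.08,-0.0066,0,0,0,1],[-0.028,0.12,-0.0066,0,0,0,1],[-0.028,0.15,-0.0066,0,0,0,1],[-0.028,0.15,-0.0066,0,0,0,1]]
  ]
}}

```text
time: 2.58
position: [0.4207, -0.1167, 0.0453]
eef_rot: [0.706, -0.706, -0.042, 0.048]
contact_force: [-2.4, 1.2, -0.9]
grip_width: 0.0853
```

Run:
```python
from station import env
from h import *
o=env.get_obs();print(o["time"],o["position"],o["contact_force"],o["torque"],o["joint_pos"],go(o,(.4228,-.1212,.003),6.8))
```

```text
2.5833 [ 0.4207 -0.1167  0.0453] [-2.3928  1.1596 -0.8976] [0.0427 0.1117 0.0187] [-0.3204  0.3761  0.5223  2.2934 -0.3518  0.5546  0.6022] (array([ 0.0018,  0.0423, -0.0048]), array([-0.037,  0.479, -0.48 ]), 'az', np.float64(7.279155030790355))
```

Call:
{"op": "servo_tool", "data": {
  "commands": [
    [[0,0.02,0,0,0,0,1],[0,0.035,0,0,0,0,1],[0,0.042,0,0,0,0,1],[0,0.042,0,0,0,0,1]]
  ]
}}

```text
time: 2.92
position: [0.4241, -0.1175, 0.0083]
eef_rot: [0.706, -0.705, -0.044, 0.045]
contact_force: [-0.2, -0.7, 0.3]
grip_width: 0.0854
```

Run:
```python
from station import env
from h import *
o=env.get_obs();print(o["time"],o["position"],o["contact_force"],o["torque"],o["joint_pos"],go(o,(.4228,-.1212,.003),6.8))
```

```text
2.9167 [ 0.4241 -0.1175  0.0083] [-0.2425 -0.7319  0.2789] [-0.0952  0.0186 -0.01  ] [-0.2478  0.4523  0.4434  2.3027 -0.4339  0.4636  0.6749] (array([-0.0017,  0.0053, -0.0035]), array([-0.0353,  0.4168, -0.0229]), 'az', np.float64(7.216828211919064))
```

Call:
{"op": "servo_tool", "data": {
  "commands": [
    [[-0.0015,0.005,-0.0035,0,0.4,0,1],[-0.0015,0.005,-0.0035,0,0.4,0,0],[-0.0015,0.005,-0.0035,0,0.4,0,-0.5],[-0.0015,0.005,-0.0035,0,0.4,0,-1],[-0.0015,0.005,-0.0035,0,0.4,0,-1]]
  ]
}}

```text
time: 3.33
position: [0.4231, -0.1218, 0.0035]
eef_rot: [0.706, -0.706, -0.042, 0.041]
contact_force: [0.1, 0.7, 1.0]
grip_width: 0.0391
```

Call:
{"op": "servo_tool", "data": {
  "commands": [
    [[0,0,0,0,0,0,-1],[0,0,0,0,0,0,-1],[0,0,0,0,0,0,-1],[0,0,0,0,0,0,-1],[0,0,0,0,0,0,-1]]
  ]
}}

```text
time: 3.75
position: [0.4229, -0.1218, 0.0034]
eef_rot: [0.706, -0.706, -0.042, 0.042]
contact_force: [-3.3, 1.5, 15.0]
grip_width: 0.0166
```

Run:
```python
from station import env
from h import *
o=env.get_obs();print(o["time"],o["position"],o["contact_force"],o["torque"],o["joint_pos"],o["grip_width"],go(o,(.4228,-.1212,.003),6.8))
```

```text
3.75 [ 0.4229 -0.1218  0.0034] [-3.2767  1.4768 15.0071] [ 0.2334  0.5942 -0.0658] [-0.2303  0.4624  0.4348  2.3043 -0.4462  0.4515  0.6881] 0.01657438591481096 (array([-0.0001,  0.0004,  0.0006]), array([-0.0161, -0.0394,  0.0255]), 'az', np.float64(6.760568572478334))
```

Call:
{"op": "servo_tool", "data": {
  "commands": [
    [[0,-0.01,0,0,0,0,-1],[0,-0.03,0,0,0,0,-1],[0,-0.06,0,0,0,0,-1],[0,-0.09,0,0,0,0,-1],[0,-0.12,0,0,0,0,-1]]
  ]
}}

```text
time: 4.17
position: [0.4219, -0.1223, 0.1244]
eef_rot: [-0.706, 0.706, 0.041, -0.042]
contact_force: [0.4, 0.4, -1.4]
grip_width: 0.0164
```

Call:
{"op": "servo_tool", "data": {
  "commands": [
    [[0.02,-0.03,0,0,0,0,-1],[0.04,-0.05,0,0,0,0,-1],[0.04,-0.05,0,0,0,0,-1]]
  ]
}}

```text
time: 4.42
position: [0.4673, -0.1167, 0.1775]
eef_rot: [-0.706, 0.706, 0.045, -0.04]
contact_force: [0.9, 0.5, -0.6]
grip_width: 0.0167
```

Run:
```python
from station import env
from h import *
o=env.get_obs();print(o["time"],o["position"],o["contact_force"],o["torque"],o["joint_pos"],o["grip_width"],go(o,(.46,.1,.17),40))
```

```text
4.4167 [ 0.4673 -0.1167  0.1775] [ 0.8742  0.4953 -0.5872] [ 0.03   -0.058  -0.0069] [-0.477   0.1913  0.6673  2.1193 -0.1564  0.8699  0.4013] 0.01667815619917826 (array([0.0185, 0.0075, 0.2161]), array([  0.1756, -33.1499,   0.4053]), 'az', np.float64(6.850151650524729))
```

Call:
{"op": "servo_tool", "data": {
  "commands": [
    [[0.02,0,0.2,0,-33,0,-1],[0.02,0,0.2,0,-33,0,-1],[0.02,0,0.2,0,-33,0,-1],[0.02,0,0.2,0,-33,0,-1],[0.02,0,0.2,0,-33,0,-1]]
  ]
}}

```text
time: 4.83
position: [0.4578, 0.0863, 0.1732]
eef_rot: [0.664, -0.664, -0.243, 0.243]
contact_force: [1.3, 0.1, -0.9]
grip_width: 0.0169
```

Run:
```python
from station import env
from h import *
o=env.get_obs();print(o["time"],o["position"],o["joint_pos"],go(o,(.40,.25,.17),74))
```

```text
4.8333 [0.4578 0.0863 0.1732] [-0.7293  0.1558  0.4485  2.1415 -0.0891  0.8615  0.4747] (array([0.0616, 0.0032, 0.1623]), array([ -0.0111, -33.7753,   0.0069]), 'az', np.float64(40.22466569899134))
```

Call:
{"op": "servo_tool", "data": {
  "commands": [
    [[0.06,0,0.16,0,-34,0,-1],[0.06,0,0.16,0,-34,0,-1],[0.06,0,0.16,0,-34,0,-1],[0.06,0,0.16,0,-34,0,-1],[0.06,0,0.16,0,-34,0,-1]]
  ]
}}

```text
time: 5.25
position: [0.3996, 0.2513, 0.1731]
eef_rot: [0.563, -0.562, -0.428, 0.428]
contact_force: [-1.0, 1.4, -0.1]
grip_width: 0.0166
```

Run:
```python
from station import env
from h import *
o=env.get_obs();print(o["time"],o["position"],o["joint_pos"],go(o,(.344,.336,.17),94))
```

```text
5.25 [0.3996 0.2513 0.1731] [-0.9185  0.1615  0.2453  2.1202 -0.0528  0.8649  0.6592] (array([0.0669, 0.0032, 0.0761]), array([ -0.0263, -19.4448,   0.0608]), 'az', np.float64(74.5551899687939))
```

Call:
{"op": "servo_tool", "data": {
  "commands": [
    [[0.067,0.003,0.076,0,-19.5,0,-1],[0.067,0.003,0.076,0,-19.5,0,-1],[0.067,0.003,0.076,0,-19.5,0,-1],[0.067,0.003,0.076,0,-19.5,0,-1]]
  ]
}}

```text
time: 5.58
position: [0.3455, 0.3339, 0.1698]
eef_rot: [0.483, -0.482, -0.517, 0.517]
contact_force: [-0.2, 0.2, -1.4]
grip_width: 0.0163
```

Run:
```python
from station import env
from h import *
o=env.get_obs();print(o["time"],o["position"],o["joint_pos"],go(o,(.344,.336,.0825),94))
s=env.get_image("side");crop(s,270,180,100,75,7,"pics/s3.png")
p=env.camera_params("side");f=lambda x,y:((x+.5)/7-.5+270,(y+.5)/7-.5+180)
t=env.get_image("top");crop(t,130,150,80,80,7,"pics/t3.png")
o=env.get_obs();c=np.array([*o["position"][:2],o["position"][2]+.0056]);A=np.deg2rad(4);d=np.array([np.cos(A),np.sin(A),0])
for k in(-.025,.025,.11):print((proj(p,c+d*k)-[270,180]+.5)*7-.5,(proj(env.camera_params("top"),c+d*k)-[130,150]+.5)*7-.5)
```

```text
5.5833 [0.3455 0.3339 0.1698] [-1.0214  0.1802  0.1332  2.1004 -0.032   0.8631  0.77  ] (array([0.0022, 0.0873, 0.0013]), array([-0.0326, -0.0618,  0.0046]), 'az', np.float64(93.93815647817945))
[597.6502  -6.9974] [227.6656 674.1193]
[536.3618  61.0884] [223.2119 538.5695]
[424.4882 185.3697] [215.7359 311.0415]
```

View pics/s3.png

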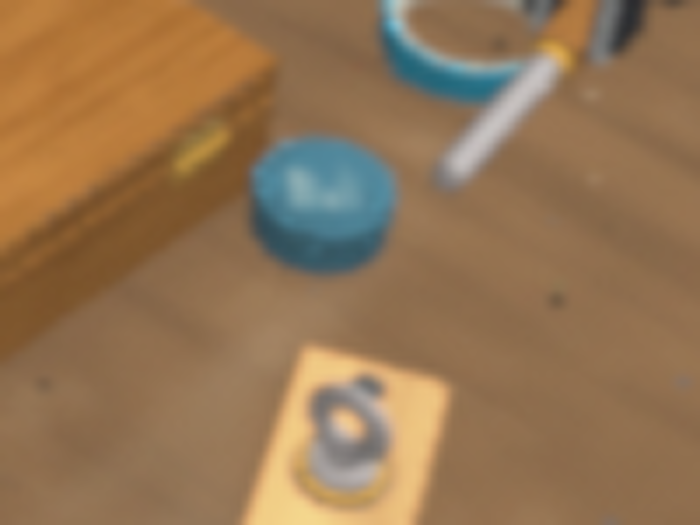

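View pics/t3.png

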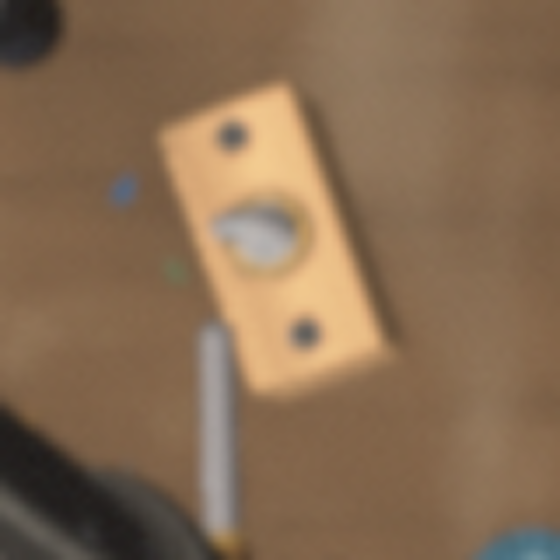

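Call:
{"op": "servo_tool", "data": {
  "commands": [
    [[0.002,0.03,0,0,0,0,-1],[0.002,0.06,0,0,0,0,-1],[0.002,0.087,0,0,0,0,-1],[0.002,0.087,0,0,0,0,-1],[0.002,0.087,0,0,0,0,-1]]
  ]
}}

```text
time: 6.1
position: [0.3483, 0.331, 0.0826]
eef_rot: [0.486, -0.487, -0.512, 0.514]
contact_force: [-0.1, 0.5, -0.1]
grip_width: 0.0165
```

```bash
cat > look.py <<'E'
import sys
from station import env
from h import *
n=sys.argv[1]
s=env.get_image("side");t=env.get_image("top");o=env.get_obs()
a=cv2.resize(s[185:265,290:370,::-1],None,fx=5,fy=5,interpolation=cv2.INTER_CUBIC)
b=cv2.resize(t[150:230,125:205,::-1],None,fx=5,fy=5,interpolation=cv2.INTER_CUBIC)
cv2.imwrite(f"pics/{n}.png",np.hstack([a,b]))
np.savez(f"pics/{n}.npz",s=s,t=t)
print(o["time"],o["position"],o["contact_force"],o["torque"],o["grip_width"],o["joint_pos"])
M=rot(o).as_matrix();print(np.degrees(np.arctan2(M[1,0],M[0,0])),M[:,1])
E
python3 look.py k4
```

```text
6.2 [0.3491 0.3327 0.0844] [ 0.1364  0.6503 -0.7927] [0.0292 0.0217 0.0008] 0.01608442555032486 [-1.0021  0.3158  0.1248  2.1646 -0.0623  0.6633  0.7918]
93.17077340001923 [ 0.001   0.0007 -1.    ]
```

View pics/k4.png

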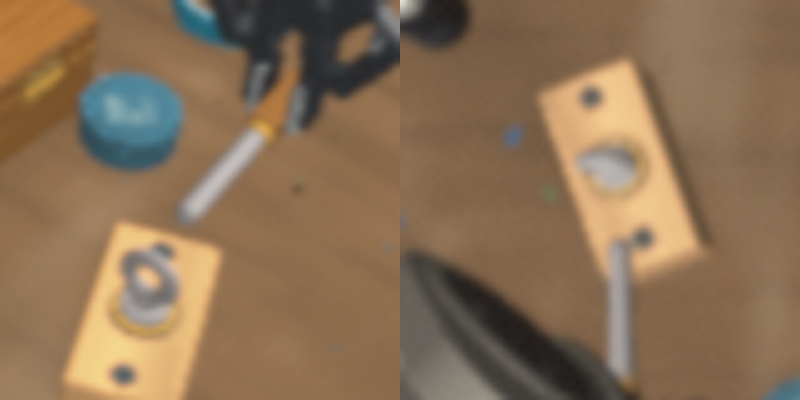

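```bash
cat >> h.py <<'E'
def tri(Ps,uvs):
    A=[];b=[]
    for P,uv in zip(Ps,uvs):
        c=-P["R"].T@P["t"];d=P["R"].T@np.linalg.inv(P["mtx"])@np.array([uv[0],uv[1],1.]);d/=np.linalg.norm(d)
        Q=np.eye(3)-np.outer(d,d);A.append(Q);b.append(Q@c)
    X,_,_,_=np.linalg.lstsq(np.vstack(A),np.hstack(b),rcond=None)
    return X,[proj(P,X)-uv for P,uv in zip(Ps,uvs)]
E
python3 - <<'E'
from station import env
from h import *
S=env.camera_params("side");T=env.camera_params("top")
fs=lambda x,y:np.array(((x+.5)/5-.5+290,(y+.5)/5-.5+185));ft=lambda x,y:np.array(((x-400+.5)/5-.5+125,(y+.5)/5-.5+150))
print("tip",tri([S,T],[fs(186,217),ft(621,241)]))
print("junction",tri([S,T],[fs(265,127),ft(622,378)]))
o=env.get_obs();d=np.array([np.cos(np.deg2rad(3.2)),np.sin(np.deg2rad(3.2)),0]);c=o["position"]+[0,0,.0056]
print("pred",c+.11*d,c+.025*d)
print("eye: hole centre", fs(148,272), proj(S,(.4985,.347,.088)),"bush top",ft(613,168),proj(T,(.4985,.347,.062)))
X=c
for k in (.025,.11): print(proj(S,c+k*d), proj(T,c+k*d))
print(fs(186,217),ft(621,241))
E
```

```text
tip (array([0.4536, 0.3373, 0.0888]), [array([-0.6001,  0.0024]), array([-0.481,  0.3  ])])
junction (array([0.3749, 0.3338, 0.0958]), [array([-1.1542,  0.0353]), array([-0.9757,  0.6021])])
pred [0.459  0.3388 0.09  ] [0.3741 0.334  0.09  ]
eye: hole centre [319.2 239. ] [319.5564 239.5141] bush top [167.2 183.2] [167.6796 183.5162]
[341.3559 211.4127] [168.3928 226.0942]
[325.5859 229.0789] [167.7765 196.1888]
[326.8 228. ] [168.8 197.8]
```

```bash
cat > ov.py <<'E'
import sys
from station import env
from h import *
def ov(n,base,phi,L=.11,th=0,cx=(.4985,.347),ring=None):
    d=np.load(f"pics/{n}.npz");out=[]
    A=np.deg2rad(phi);D=np.array([np.cos(A)*np.cos(th),np.sin(A)*np.cos(th),np.sin(th)])
    for im,P,(x0,y0,w,h) in((d["s"],env.camera_params("side"),(300,195,50,55)),(d["t"],env.camera_params("top"),(145,170,50,55))):
        s=8;p=cv2.resize(im[y0:y0+h,x0:x0+w,::-1],None,fx=s,fy=s,interpolation=cv2.INTER_CUBIC);q=p.copy()
        m=lambda X:np.int32((proj(P,X)-[x0,y0]+.5)*s-.5)
        cc=-P["R"].T@P["t"];v=cc-base;n_=np.cross(v,D);n_/=np.linalg.norm(n_)
        for sg in(1,-1):
            cv2.line(q,tuple(map(int,m(base+.025*D+sg*.0064*n_))),tuple(map(int,m(base+(L-.0064)*D+sg*.0064*n_))),(0,0,255),1)
        cv2.circle(q,tuple(map(int,m(base+L*D))),3,(0,255,0),1)
        if ring is not None:
            B=np.deg2rad(ring);hh=np.array([np.cos(B),np.sin(B),0]);w_=np.array([-np.sin(B),np.cos(B),0])
            for r in(8,18):cv2.polylines(q,[np.array([m(np.array([*cx,.088])+r/1000*(w_*np.cos(k)+np.array([0,0,1])*np.sin(k))) for k in np.linspace(0,6.29,50)])],True,(255,0,0),1)
        out.append(q)
    cv2.imwrite(f"pics/{n}o.png",np.hstack(out))
if __name__=="__main__":
    o=env.get_obs();M=rot(o).as_matrix();az=np.degrees(np.arctan2(M[1,0],M[0,0]))
    ov(sys.argv[1],o["position"]+[0,0,.0056],az-90,ring=float(sys.argv[2]))
E
python3 ov.py k4 4
```

```text
(no output)
```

View pics/k4o.png

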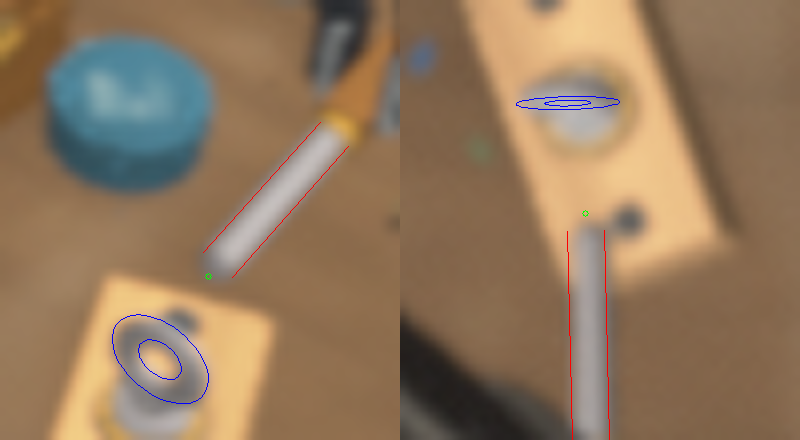

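Call:
{"op": "servo_tool", "data": {
  "commands": [
    [[0.0065,0.0015,0,0,-1,0,-1],[0.0065,0.0015,0,0,-1,0,-1],[0.0065,0.0015,0,0,-1,0,-1]]
  ]
}}

```text
time: 6.45
position: [0.3481, 0.3401, 0.0824]
eef_rot: [-0.481, 0.481, 0.519, -0.518]
contact_force: [0.0, -0.2, -0.9]
grip_width: 0.0167
```

```bash
python3 look.py k5; python3 ov.py k5 4
```

```text
6.55 [0.3479 0.3395 0.082 ] [ 0.4351  0.0016 -1.864 ] [ 0.0073  0.0418 -0.0052] 0.016128613513074614 [-1.0065  0.3253  0.118   2.1572 -0.0614  0.6614  0.7992]
94.27060073098866 [ 0.0004  0.0006 -1.    ]
```

View pics/k5o.png

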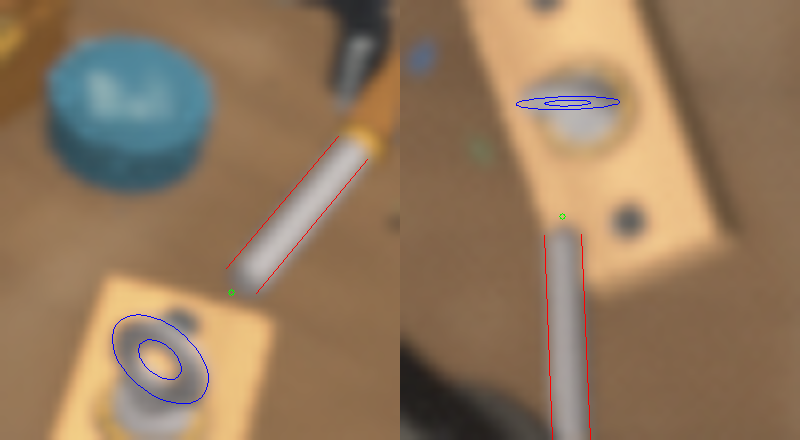

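Call:
{"op": "servo_tool", "data": {
  "commands": [
    [[-0.0035,0,-0.01,0,0,0,-1],[-0.0035,0,-0.025,0,0,0,-1],[-0.0035,0,-0.03,0,0,0,-1],[-0.0035,0,-0.03,0,0,0,-1]]
  ]
}}

```text
time: 6.88
position: [0.3794, 0.3377, 0.0815]
eef_rot: [-0.481, 0.482, 0.518, -0.518]
contact_force: [0.5, 0.5, -1.5]
grip_width: 0.0166
```

```bash
python3 look.py k6; python3 ov.py k6 4
```

```text
6.9833 [0.3778 0.3377 0.0813] [-1.004  -0.0579 -1.3484] [-0.057   0.0003 -0.0204] 0.01665600543981959 [-0.9613  0.3551  0.1247  2.1129 -0.0691  0.6779  0.8542]
94.23262253045402 [-0.0004 -0.0004 -1.    ]
```

View pics/k6o.png

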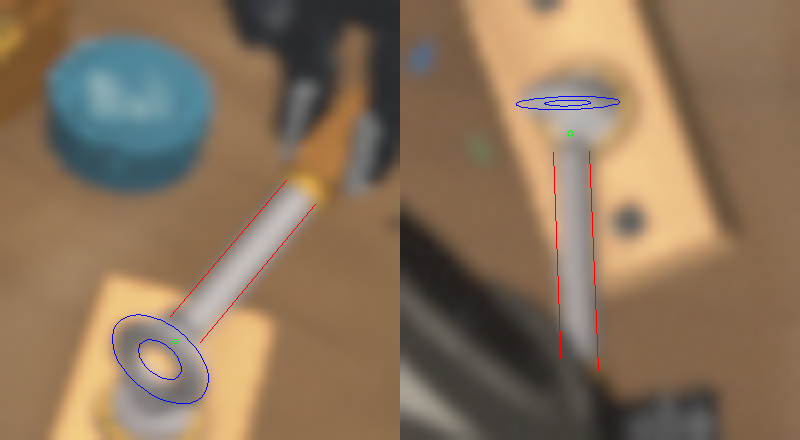

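Call:
{"op": "servo_tool", "data": {
  "commands": [
    [[0.0007,-0.0007,-0.005,0,0,0,-1],[0.0007,-0.0007,-0.01,0,0,0,-1],[0.0007,-0.0007,-0.015,0,0,0,-1],[0.0007,-0.0007,-0.015,0,0,0,-1]]
  ]
}}

```text
time: 7.32
position: [0.3939, 0.3399, 0.0822]
eef_rot: [-0.481, 0.481, 0.518, -0.518]
contact_force: [-0.2, 0.5, -1.3]
grip_width: 0.0162
```

Call:
{"op": "servo_tool", "data": {
  "commands": [
    [[0,0,-0.004,0,0,0,-1],[0,0,-0.008,0,0,0,-1],[0,0,-0.008,0,0,0,-1]]
  ]
}}

```text
time: 7.57
position: [0.4017, 0.3404, 0.0822]
eef_rot: [-0.481, 0.481, 0.518, -0.518]
contact_force: [-0.5, 0.4, -1.2]
grip_width: 0.0163
```

```bash
python3 look.py k7; python3 ov.py k7 4
```

```text
7.6667 [0.401  0.3403 0.0821] [-0.4083 -0.1404 -1.3235] [-0.0205  0.0202 -0.0912] 0.01648630603305266 [-0.9329  0.3795  0.1287  2.0713 -0.0743  0.6951  0.8887]
94.2491424113145 [-0.0001 -0.0001 -1.    ]
```

View pics/k7o.png

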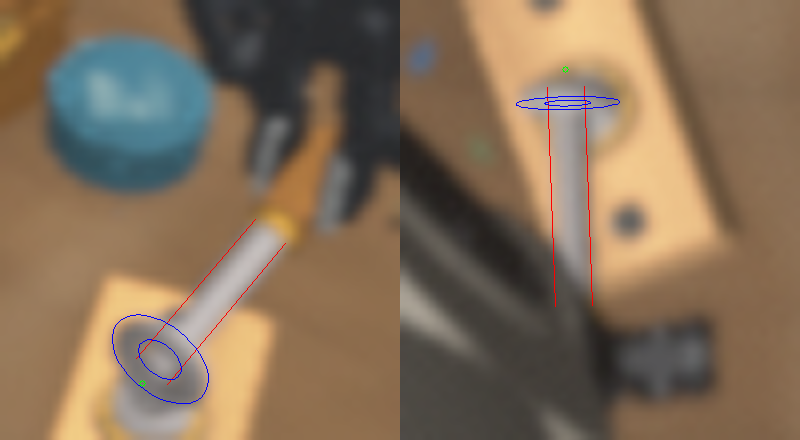

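Call:
{"op": "servo_tool", "data": {
  "commands": [
    [[0,0,-0.006,0,0,0,-1],[0,0,-0.012,0,0,0,-1],[0,0,-0.018,0,0,0,-1],[0,0,-0.024,0,0,0,-1],[0,0,-0.024,0,0,0,-1]]
  ]
}}

```text
time: 8.08
position: [0.4263, 0.3421, 0.0822]
eef_rot: [-0.481, 0.481, 0.518, -0.518]
contact_force: [0.5, 0.1, -1.3]
grip_width: 0.0167
```

```bash
python3 look.py k8; python3 ov.py k8 4
```

```text
8.1833 [0.425 0.342 0.082] [ 0.1129  0.4976 -1.0771] [-0.0139  0.0046 -0.016 ] 0.016078093046254044 [-0.9035  0.4062  0.1319  2.0282 -0.0795  0.7122  0.9229]
94.23821061181151 [-0.0002 -0.0002 -1.    ]
```

View pics/k8o.png

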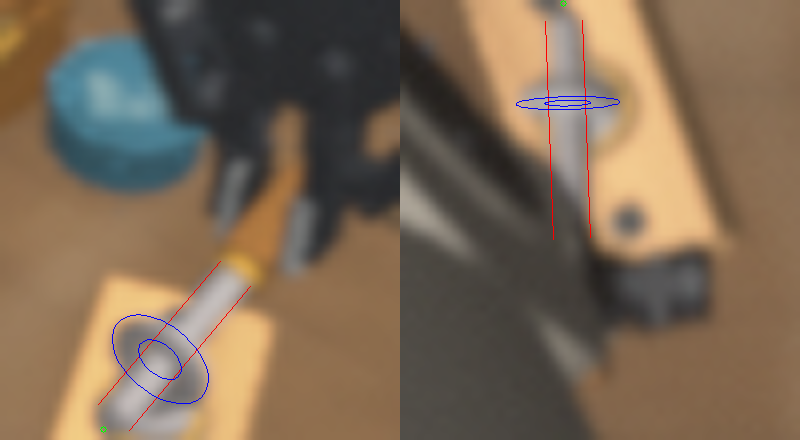

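Call:
{"op": "servo_tool", "data": {
  "commands": [
    [[0.0064,0,-0.0003,0,5,0,-1],[0.0128,0,-0.0011,0,10,0,-1],[0.0191,0,-0.0025,0,15,0,-1],[0.0252,0,-0.0044,0,20,0,-1],[0.0252,0,-0.0044,0,20,0,-1]]
  ]
}}

```text
time: 8.6
position: [0.427, 0.3689, 0.0821]
eef_rot: [0.564, -0.564, -0.426, 0.426]
contact_force: [-0.1, 0.2, -1.0]
grip_width: 0.0167
```

```bash
cat > tq.py <<'E'
from station import env
from h import *
o=env.get_obs();C=np.array([.4985,.347]);r=o["position"][:2]-C;F=o["contact_force"];M=o["torque"]
A=rot(o).as_matrix();az=np.degrees(np.arctan2(A[1,0],A[0,0]))
print("t",o["time"],"phi",az-90,"bearing",np.degrees(np.arctan2(-r[1],-r[0])),"d",np.linalg.norm(r),"z",o["position"][2],"F",F,"M",M,"Mz@eye",M[2]+r[0]*F[1]-r[1]*F[0],"Ft",(r[0]*F[1]-r[1]*F[0])/np.linalg.norm(r))
E
python3 tq.py
```

```text
t 8.6 phi -15.911725612858106 bearing -17.04631177878742 d 0.0748304625597262 z 0.08211280191772531 F [-0.0782  0.1705 -0.9911] M [-0.0326  0.0472  0.0035] Mz@eye -0.0069968956324538084 Ft -0.14004439597388313
```

Call:
{"op": "servo_tool", "data": {
  "commands": [
    [[0.0032,0,-0.0001,0,2.5,0,-1],[0.0065,0,-0.0003,0,5,0,-1],[0.0097,0,-0.0006,0,7.5,0,-1],[0.0129,0,-0.0011,0,10,0,-1],[0.0129,0,-0.0011,0,10,0,-1]]
  ]
}}

```text
time: 9.02
position: [0.432, 0.38, 0.0822]
eef_rot: [-0.599, 0.599, 0.377, -0.376]
contact_force: [0.6, 1.1, -0.9]
grip_width: 0.0164
```

```bash
python3 tq.py
```

```text
t 9.0167 phi -25.66814744110316 bearing -26.412211887283867 d 0.07425904338639222 z 0.08221056161798411 F [ 0.5713  1.0662 -0.9318] M [ 0.1366 -0.2471  0.1394] Mz@eye 0.04963832139996592 Ft -1.209047909490968
```

Call:
{"op": "servo_tool", "data": {
  "commands": [
    [[0.0032,0,-0.0001,0,2.5,0,-1],[0.0065,0,-0.0003,0,5,0,-1],[0.0097,0,-0.0006,0,7.5,0,-1],[0.0129,0,-0.0011,0,10,0,-1],[0.0129,0,-0.0011,0,10,0,-1]]
  ]
}}

```text
time: 9.43
position: [0.4386, 0.391, 0.0822]
eef_rot: [-0.629, 0.629, 0.323, -0.323]
contact_force: [1.0, 1.2, -1.3]
grip_width: 0.0163
```

```bash
python3 tq.py; python3 look.py k9; python3 ov.py k9 -5
```

```text
t 9.4333 phi -35.63835434540973 bearing -36.30491784783937 d 0.07436575887497461 z 0.08217791378353856 F [ 1.0407  1.1694 -1.2592] M [ 0.2736 -0.2704  0.259 ] Mz@eye 0.14305255264871483 Ft -1.558564948289815
9.5333 [0.4384 0.3908 0.0822] [ 2.2293  3.3014 -1.0976] [ 0.519  -0.3761  0.3556] 0.016439002829521137 [-1.0708  0.4745  0.2973  1.9425 -0.197   0.7523  0.2911]
54.49364849605424 [ 0.0001  0.     -1.    ]
```

View pics/k9o.png

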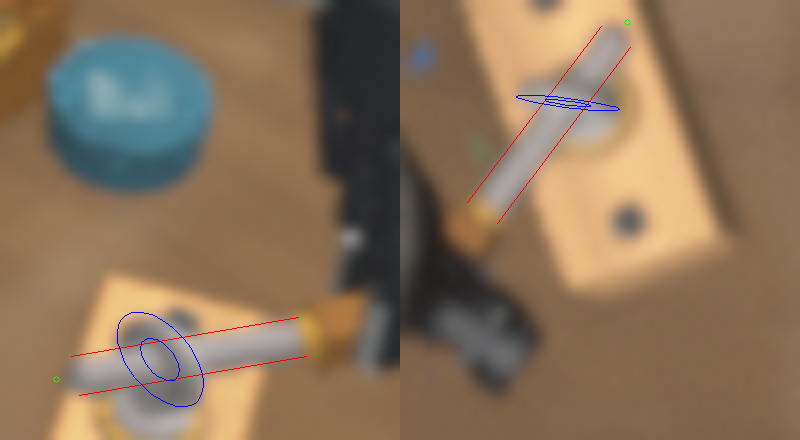

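Call:
{"op": "servo_tool", "data": {
  "commands": [
    [[0.0026,0,0,0,2,0,-1],[0.0052,0,-0.0002,0,4,0,-1],[0.0078,0,-0.0004,0,6,0,-1],[0.0103,0,-0.0007,0,8,0,-1],[0.0103,0,-0.0007,0,8,0,-1]]
  ]
}}

```text
time: 9.95
position: [0.4451, 0.399, 0.0822]
eef_rot: [0.65, -0.65, -0.278, 0.278]
contact_force: [1.0, 2.0, -1.4]
grip_width: 0.0163
```

```bash
python3 tq.py
```

```text
t 9.95 phi -43.65879156946264 bearing -44.2802647561479 d 0.07454952621755327 z 0.0822190162329654 F [ 1.0264  2.0061 -1.3571] M [ 0.5808 -0.2893  0.3642] Mz@eye 0.2037301325014818 Ft -2.152867194700639
```

Call:
{"op": "servo_tool", "data": {
  "commands": [
    [[0.0013,0,0,0,1,0,-1],[0.0026,0,0,0,2,0,-1],[0.0039,0,-0.0001,0,3,0,-1],[0.0052,0,-0.0002,0,4,0,-1],[0.0052,0,-0.0002,0,4,0,-1]]
  ]
}}

```text
time: 10.37
position: [0.4489, 0.4027, 0.0822]
eef_rot: [0.66, -0.66, -0.255, 0.255]
contact_force: [1.0, 3.6, -0.7]
grip_width: 0.0162
```

```bash
python3 tq.py
```

```text
t 10.3667 phi -47.793514956696065 bearing -48.31683524591739 d 0.07457806588065509 z 0.08217103693676858 F [ 0.9532  3.561  -0.7034] M [ 0.8468 -0.2443  0.3703] Mz@eye 0.14060610612844274 Ft -3.0799610934374777
```

Call:
{"op": "servo_tool", "data": {
  "commands": [
    [[0.0013,0,0,0,1,0,-1],[0.0026,0,0,0,2,0,-1],[0.0039,0,-0.0001,0,3,0,-1],[0.0039,0,-0.0001,0,3,0,-1]]
  ]
}}

```text
time: 10.7
position: [0.4519, 0.4053, 0.0822]
eef_rot: [0.666, -0.666, -0.237, 0.237]
contact_force: [1.4, 3.5, -0.1]
grip_width: 0.0164
```

```bash
python3 tq.py
```

```text
t 10.7 phi -50.8263563955978 bearing -51.3370255104754 d 0.07464864211046493 z 0.08216177593108608 F [ 1.3551  3.51   -0.075 ] M [ 0.9705 -0.2464  0.3572] Mz@eye 0.11451761034603045 Ft -3.2509839400082425
```

Call:
{"op": "servo_tool", "data": {
  "commands": [
    [[0.0013,0,0,0,1,0,-1],[0.0026,0,0,0,2,0,-1],[0.0026,0,0,0,2,0,-1]]
  ]
}}

```text
time: 10.95
position: [0.4539, 0.4068, 0.0822]
eef_rot: [-0.67, 0.67, 0.225, -0.225]
contact_force: [1.0, 3.7, -0.5]
grip_width: 0.0163
```

```bash
python3 tq.py
```

```text
t 10.95 phi -52.84505750792633 bearing -53.30821913910179 d 0.07462282559008485 z 0.08215887674040039 F [ 0.9756  3.67   -0.4902] M [ 0.9983 -0.3573  0.3575] Mz@eye 0.1354839913826155 Ft -2.9751670706079585
```

Call:
{"op": "servo_tool", "data": {
  "commands": [
    [[0.0013,0,0,0,1,0,-1],[0.0026,0,0,0,2,0,-1],[0.0026,0,0,0,2,0,-1]]
  ]
}}

```text
time: 11.2
position: [0.456, 0.4084, 0.0822]
eef_rot: [0.674, -0.674, -0.214, 0.213]
contact_force: [1.5, 5.1, -0.4]
grip_width: 0.0164
```

```bash
python3 tq.py
```

```text
t 11.2 phi -54.855063883338715 bearing -55.318225949923864 d 0.07469747167968518 z 0.08215776292485066 F [ 1.4809  5.0938 -0.3803] M [ 1.0672 -0.3331  0.3781] Mz@eye 0.0706380884359751 Ft -4.116235752657903
```

Call:
{"op": "servo_tool", "data": {
  "commands": [
    [[0.0013,0,0,0,1,0,-1],[0.0026,0,0,0,2,0,-1],[0.0026,0,0,0,2,0,-1]]
  ]
}}

```text
time: 11.45
position: [0.4582, 0.4099, 0.0822]
eef_rot: [0.678, -0.678, -0.202, 0.202]
contact_force: [1.4, 4.6, -0.6]
grip_width: 0.0166
```

```bash
python3 tq.py
```

```text
t 11.45 phi -56.864216945512005 bearing -57.339506595248 d 0.07472611114859008 z 0.08217065719209148 F [ 1.3648  4.6216 -0.6243] M [ 1.104  -0.3849  0.3519] Mz@eye 0.07969409663459472 Ft -3.6430878117382943
```

Call:
{"op": "servo_tool", "data": {
  "commands": [
    [[0.0013,0,0,0,1,0,-1],[0.0026,0,0,0,2,0,-1],[0.0026,0,0,0,2,0,-1]]
  ]
}}

```text
time: 11.7
position: [0.4603, 0.4114, 0.0822]
eef_rot: [0.681, -0.681, -0.19, 0.19]
contact_force: [0.4, 4.6, -0.1]
grip_width: 0.0162
```

```bash
python3 tq.py
```

```text
t 11.7 phi -58.8696240664386 bearing -59.339081012394814 d 0.07482252513967952 z 0.08220379406254372 F [ 0.3729  4.6465 -0.0656] M [ 1.0797 -0.3468  0.3912] Mz@eye 0.1899248892668614 Ft -2.690283066932119
```

Call:
{"op": "servo_tool", "data": {
  "commands": [
    [[0.0013,0,0,0,1,0,-1],[0.0026,0,0,0,2,0,-1],[0.0026,0,0,0,2,0,-1]]
  ]
}}

```text
time: 11.95
position: [0.4625, 0.4126, 0.0821]
eef_rot: [-0.684, 0.684, 0.178, -0.178]
contact_force: [1.5, 4.7, -1.1]
grip_width: 0.0163
```

```bash
python3 tq.py; python3 look.py k10; python3 ov.py k10 -31
```

```text
t 11.95 phi -60.85671647164839 bearing -61.254574762443255 d 0.0748344934125891 z 0.0821321068474365 F [ 1.5105  4.7244 -1.0722] M [ 0.967  -0.3609  0.5505] Mz@eye 0.28132426596371907 Ft -3.596408651439674
12.05 [0.4623 0.4125 0.0821] [ 1.9273  4.0867 -0.9364] [ 1.0263 -0.3666  0.5651] 0.016555648448840696 [-1.1394  0.5347  0.4062  1.8721 -0.2866  0.7922 -0.0702]
29.25432491049651 [-0.     -0.0001 -1.    ]
```

View pics/k10o.png

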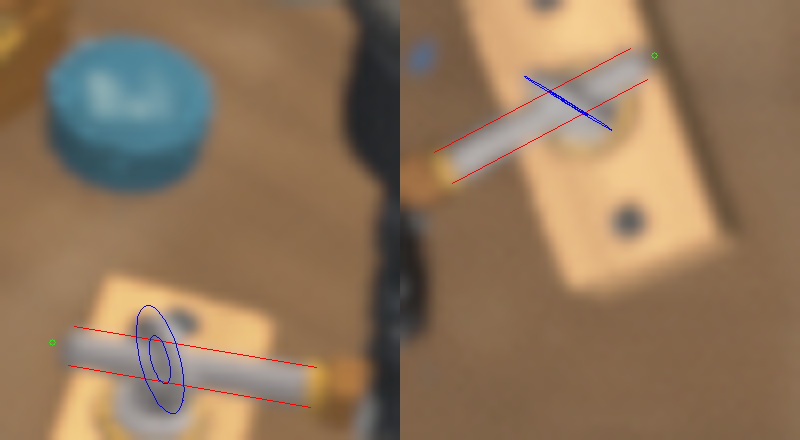

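Call:
{"op": "servo_tool", "data": {
  "commands": [
    [[0.0006,0,0,0,0.5,0,-1],[0.0013,0,0,0,1,0,-1],[0.0013,0,0,0,1,0,-1]]
  ]
}}

```text
time: 12.3
position: [0.4635, 0.4131, 0.0821]
eef_rot: [-0.686, 0.686, 0.172, -0.172]
contact_force: [1.2, 4.0, 0.1]
grip_width: 0.0162
```

```bash
python3 tq.py
```

```text
t 12.3 phi -61.785926786933814 bearing -62.11840066947828 d 0.07482972856600321 z 0.08214076601179242 F [1.224  3.9648 0.1338] M [ 0.9713 -0.2938  0.6109] Mz@eye 0.39114640408360674 Ft -2.9360648144082933
```

Call:
{"op": "servo_tool", "data": {
  "commands": [
    [[0.0006,0,0,0,0.5,0,-1],[0.0006,0,0,0,0.5,0,-1],[0.0006,0,0,0,0.5,0,-1]]
  ]
}}

```text
time: 12.55
position: [0.464, 0.4134, 0.0821]
eef_rot: [-0.686, 0.686, 0.17, -0.17]
contact_force: [1.9, 3.8, -0.5]
grip_width: 0.0161
```

```bash
python3 tq.py;python3 look.py k11|head -1;python3 tq.py
```

```text
t 12.55 phi -62.2362684393414 bearing -62.521314770282 d 0.07483585620022196 z 0.08209763396022363 F [ 1.8576  3.8408 -0.5225] M [ 0.922  -0.3446  0.6204] Mz@eye 0.36444878073543324 Ft -3.4202189278063244
12.65 [0.464  0.4134 0.0821] [ 0.7352  3.352  -0.9139] [ 0.9442 -0.3635  0.6568] 0.016729548850393357 [-1.1424  0.5382  0.4125  1.8681 -0.2921  0.7947 -0.0907]
t 12.65 phi -62.231030635237076 bearing -62.52421912331072 d 0.0748018573012824 z 0.08213504705497138 F [ 0.7352  3.352  -0.9139] M [ 0.9442 -0.3635  0.6568] Mz@eye 0.4923051080839777 Ft -2.19877788206851
```

Call:
{"op": "servo_tool", "data": {
  "commands": [
    [[0.0006,0,0,0,0.5,0,-1],[0.0006,0,0,0,0.5,0,-1],[0.0006,0,0,0,0.5,0,-1],[0.0006,0,0,0,0.5,0,-1],[0.0006,0,0,0,0.5,0,-1]]
  ]
}}

```text
time: 13.07
position: [0.4645, 0.4137, 0.0822]
eef_rot: [-0.687, 0.687, 0.167, -0.167]
contact_force: [0.8, 4.8, -0.5]
grip_width: 0.0166
```

```bash
for i in 1 2 3; do python3 tq.py;python3 look.py k12|head -1 >/dev/null;done;python3 tq.py; python3 ov.py k12 -32
```

```text
t 13.0667 phi -62.72796027170596 bearing -63.016197781819294 d 0.07485119675317539 z 0.08215089751653229 F [ 0.805   4.8419 -0.5327] M [ 0.9076 -0.3055  0.7524] Mz@eye 0.534244511173307 Ft -2.914337580253279
t 13.1667 phi -62.73054392855755 bearing -62.99052560979928 d 0.07484720488389286 z 0.08215394963087222 F [ 1.573   4.2593 -0.1107] M [ 0.9151 -0.3085  0.6288] Mz@eye 0.37911666030946634 Ft -3.335753779152863
t 13.2667 phi -62.73240653080758 bearing -62.998843215712924 d 0.0748436368632101 z 0.08215982813419818 F [ 1.3123  4.2427 -1.3943] M [ 0.9231 -0.2886  0.6104] Mz@eye 0.3787259377111426 Ft -3.095438457517584
t 13.3667 phi -62.73622311278638 bearing -63.00275327847425 d 0.07480592525301769 z 0.08215625674382973 F [0.8182 4.7366 0.305 ] M [ 0.953  -0.3059  0.6246] Mz@eye 0.4091824156721363 Ft -2.879222715771029
```

View pics/k12o.png

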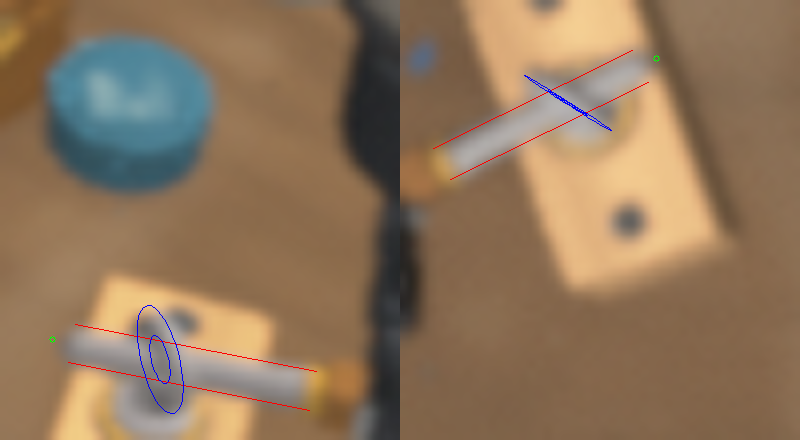

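Call:
{"op": "servo_tool", "data": {
  "commands": [
    [[0.0004,0,0,0,0,0,-1],[0.0004,0,0,0,0,0,-1],[0.0004,0,0,0,0,0,-1]]
  ]
}}

```text
time: 13.62
position: [0.4648, 0.4138, 0.0821]
eef_rot: [-0.687, 0.687, 0.167, -0.167]
contact_force: [-0.8, 3.3, -0.5]
grip_width: 0.0162
```

```bash
for i in 1 2 3; do python3 tq.py;python3 look.py k13|head -1 >/dev/null;done;python3 tq.py
```

```text
t 13.6167 phi -62.738048889013655 bearing -63.20090415667149 d 0.0748320470246358 z 0.08208807528552434 F [-0.8474  3.2664 -0.4536] M [0.7206 0.0536 0.5463] Mz@eye 0.4926912734939388 Ft -0.7163765469482515
t 13.7167 phi -62.73554841977473 bearing -63.18513902891856 d 0.07483542282602218 z 0.08206859661074027 F [-0.8558  4.1871 -1.3177] M [0.6991 0.0713 0.5335] Mz@eye 0.44935230161870204 Ft -1.1250405325737507
t 13.8167 phi -62.73440358287127 bearing -63.20437278112419 d 0.07482285444784392 z 0.08210422357147062 F [-0.7131  3.4052 -0.2465] M [0.7318 0.059  0.5579] Mz@eye 0.49068252769537885 Ft -0.8986008380904588
t 13.9167 phi -62.73622697283693 bearing -63.257520008802274 d 0.07483497580242884 z 0.08213323785153352 F [-1.635  3.169 -0.515] M [0.6974 0.0254 0.5423] Mz@eye 0.5448861765821287 Ft 0.034120786186522
```

Call:
{"op": "servo_tool", "data": {
  "commands": [
    [[-0.0065,0,-0.0003,0,-5,0,-1],[-0.013,0,-0.0011,0,-10,0,-1],[-0.0194,0,-0.0025,0,-15,0,-1],[-0.0256,0,-0.0045,0,-20,0,-1],[-0.0256,0,-0.0045,0,-20,0,-1]]
  ]
}}

```text
time: 14.33
position: [0.4439, 0.397, 0.0822]
eef_rot: [-0.647, 0.647, 0.284, -0.285]
contact_force: [2.5, 1.7, -0.8]
grip_width: 0.0164
```

Call:
{"op": "servo_tool", "data": {
  "commands": [
    [[-0.0052,0,-0.0002,0,-4,0,-1],[-0.0104,0,-0.0007,0,-8,0,-1],[-0.0104,0,-0.0007,0,-8,0,-1]]
  ]
}}

```text
time: 14.58
position: [0.4376, 0.389, 0.082]
eef_rot: [-0.626, 0.627, 0.327, -0.328]
contact_force: [0.9, 1.0, -1.8]
grip_width: 0.0165
```

```bash
python3 tq.py; python3 look.py k14; python3 ov.py k14 -33
```

```text
t 14.5833 phi -34.76191521694513 bearing -34.60468956707465 d 0.07401197422055064 z 0.08203746309191176 F [ 0.9213  0.986  -1.7505] M [ 0.1799 -0.0835  0.1324] Mz@eye 0.03358834162398422 Ft -1.3347756903875272
14.6833 [0.438  0.3899 0.0821] [ 0.1613  0.8877 -1.1469] [ 0.0115  0.01   -0.0163] 0.01663870112106523 [-1.0682  0.4731  0.2945  1.9441 -0.195   0.7517  0.2984]
54.97786890047628 [-0.0002 -0.0001 -1.    ]
```

View pics/k14o.png

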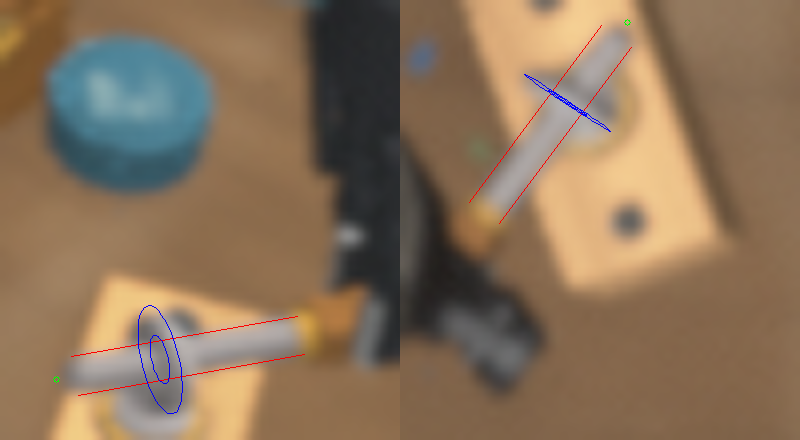

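Call:
{"op": "servo_tool", "data": {
  "commands": [
    [[0,0,0.008,0,0,0,-1],[0,0,0.018,0,0,0,-1],[0,0,0.028,0,0,0,-1],[0,0,0.038,0,0,0,-1],[0,0,0.038,0,0,0,-1]]
  ]
}}

```text
time: 15.1
position: [0.4038, 0.4138, 0.082]
eef_rot: [0.626, -0.626, -0.329, 0.329]
contact_force: [-0.3, 1.3, -2.1]
grip_width: 0.0167
```

Call:
{"op": "servo_tool", "data": {
  "commands": [
    [[0,0,0.015,0,0,0,-1],[0,0,0.03,0,0,0,-1],[0,0,0.05,0,0,0,-1],[0,0,0.05,0,0,0,-1]]
  ]
}}

```text
time: 15.43
position: [0.3619, 0.4427, 0.082]
eef_rot: [0.626, -0.625, -0.329, 0.329]
contact_force: [-0.1, 0.8, -0.7]
grip_width: 0.0161
```

```bash
python3 tq.py; python3 look.py k15; python3 ov.py k15 -33
python3 - <<'E'
import numpy as np,cv2
t=np.load("pics/k15.npz")["t"];cv2.imwrite("pics/t15.png",cv2.resize(t[100:340,60:300,::-1],None,fx=2.4,fy=2.4))
E
```

```text
t 15.4333 phi -34.52319906061417 bearing -35.025221321364945 d 0.16675580443394195 z 0.08203604913698367 F [-0.1344  0.7548 -0.6636] M [ 0.0272  0.049  -0.0263] Mz@eye -0.11648364070077045 Ft -0.541009066687968
15.5333 [0.3646 0.4407 0.0822] [ 0.6897 -0.1685 -0.6011] [ 0.0683 -0.0314  0.0215] 0.016656915298708257 [-1.2187  0.4524  0.285   1.9764 -0.184   0.7373  0.142 ]
55.355522796658846 [-0.0001  0.     -1.    ]
```

View pics/k15o.png

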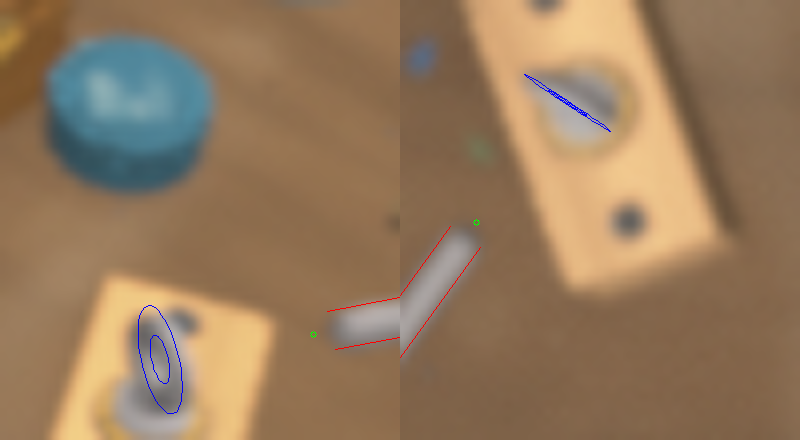

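View pics/t15.png

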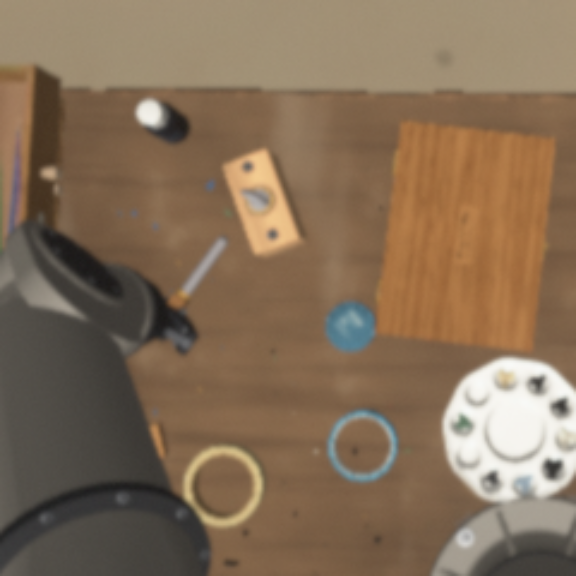

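Run:
```python
from station import env
from h import *
T=env.camera_params("top")
for n,c in(("yellow",(97,237)),("cup",(90,265)),("woodbit",(121,285)),("tape",(153,302))):print(n,ray(T,c,.02))
o=env.get_obs();print(go(o,(.37,.415,.12),105))
```

```text
yellow [0.3384 0.5638 0.02  ]
cup [0.2551 0.5803 0.02  ]
woodbit [0.1977 0.485  0.02  ]
tape [0.1495 0.3879 0.02  ]
(array([-0.0181, -0.0378, -0.0191]), array([ -0.005 , -49.6445,  -0.0008]), 'az', np.float64(55.355522796658846))
```

Call:
{"op": "servo_tool", "data": {
  "commands": [
    [[0,-0.02,0,0,-6,0,-1],[0,-0.04,0,0,-12,0,-1],[0,-0.04,0,0,-18,0,-1],[0,-0.04,0,0,-24,0,-1],[0,-0.04,0,0,-30,0,-1]]
  ]
}}

```text
time: 15.95
position: [0.3662, 0.4397, 0.1226]
eef_rot: [-0.519, 0.519, 0.48, -0.48]
contact_force: [0.4, -0.4, -1.4]
grip_width: 0.0167
```

Run:
```python
from station import env
from h import *
o=env.get_obs();print(o["position"],o["joint_pos"],go(o,(.37,.415,.08),105))
```

```text
[0.3662 0.4397 0.1226] [-1.1331  0.3862  0.1785  1.9463 -0.0915  0.816   0.5873] (array([-0.0243,  0.0426, -0.0057]), array([  0.0398, -19.5113,   0.0192]), 'az', np.float64(85.48870078068859))
```

Call:
{"op": "servo_tool", "data": {
  "commands": [
    [[-0.008,0.01,-0.002,0,-6,0,-1],[-0.016,0.025,-0.004,0,-12,0,-1],[-0.024,0.045,-0.006,0,-19.5,0,-1],[-0.024,0.072,-0.006,0,-19.5,0,-1],[-0.024,0.072,-0.006,0,-19.5,0,-1]]
  ]
}}

```text
time: 16.37
position: [0.3688, 0.4128, 0.0466]
eef_rot: [0.432, -0.432, -0.558, 0.562]
contact_force: [-1.1, -1.0, -1.9]
grip_width: 0.0163
```

Call:
{"op": "servo_tool", "data": {
  "commands": [
    [[0,0.012,0,0,0,0,-1],[0,0.024,0,0,0,0,-1],[0,0.035,0,0,0,0,-1],[0,0.035,0,0,0,0,-1],[0,0.035,0,0,0,0,-1]]
  ]
}}

```text
time: 16.78
position: [0.3692, 0.4157, 0.0148]
eef_rot: [0.432, -0.432, -0.56, 0.56]
contact_force: [-0.3, -0.4, -0.7]
grip_width: 0.0163
```

Run:
```python
from station import env
from h import *
o=env.get_obs();print(o["time"],o["position"],o["contact_force"],go(o,(.37,.415,.005),105))
```

```text
16.7833 [0.3692 0.4157 0.0148] [-0.2678 -0.3731 -0.6682] (array([-0.0009,  0.0098, -0.0006]), array([-0.036 , -0.2345, -0.0377]), 'az', np.float64(104.76553318113866))
```

Call:
{"op": "servo_tool", "data": {
  "commands": [
    [[0,0.005,0,0,0,0,-1],[0,0.009,0,0,0,0,-1],[0,0.009,0,0,0,0,-1],[0,0.009,0,0,0,0,-1]]
  ]
}}

```text
time: 17.12
position: [0.3693, 0.4158, 0.0062]
eef_rot: [0.432, -0.432, -0.56, 0.56]
contact_force: [1.0, 0.4, -2.3]
grip_width: 0.0167
```

Call:
{"op": "servo_tool", "data": {
  "commands": [
    [[0,0.002,0,0,0,0,-1],[0,0.002,0,0,0,0,-1],[0,0.002,0,0,0,0,-1]]
  ]
}}

```text
time: 17.37
position: [0.3693, 0.4158, 0.0042]
eef_rot: [-0.432, 0.432, 0.56, -0.56]
contact_force: [-0.1, -0.8, -0.9]
grip_width: 0.0164
```

Call:
{"op": "servo_tool", "data": {
  "commands": [
    [[0,0.0007,0,0,0,0,-1],[0,0.0007,0,0,0,0,-0.5],[0,0.0007,0,0,0,0,0],[0,0.0007,0,0,0,0,0],[0,0.0007,0,0,0,0,0]]
  ]
}}

```text
time: 17.78
position: [0.3694, 0.4158, 0.0035]
eef_rot: [-0.432, 0.432, 0.56, -0.56]
contact_force: [1.1, 1.4, -0.8]
grip_width: 0.0425
```

Call:
{"op": "servo_tool", "data": {
  "commands": [
    [[0,0,0,0,0,0,0.2],[0,-0.02,0,0,0,0,0.2],[0,-0.05,0,0,0,0,0.2],[0,-0.08,0,0,0,0,0.2],[0,-0.12,0,0,0,0,0.2]]
  ]
}}

```text
time: 18.2
position: [0.3686, 0.4148, 0.1233]
eef_rot: [0.432, -0.432, -0.559, 0.561]
contact_force: [0.0, 0.7, -0.3]
grip_width: 0.0511
```

Call:
{"op": "servo_tool", "data": {
  "commands": [
    [[0,-0.04,0.02,0,0,0,0.2],[0,-0.08,0.03,0,0,0,0.2],[0,-0.1,0.03,0,0,0,0.2],[0,-0.1,0.03,0,0,0,0.2]]
  ]
}}

```text
time: 18.53
position: [0.3411, 0.4099, 0.2289]
eef_rot: [-0.432, 0.431, 0.563, -0.558]
contact_force: [-0.0, 1.3, 0.3]
grip_width: 0.0513
```

Run:
```python
from station import env
from h import *
o=env.get_obs();print(o["time"],o["position"],o["contact_force"],o["grip_width"])
P={n:env.camera_params(n) for n in("side","top","wrist")}
I={n:env.get_image(n) for n in("side","top","wrist")}
np.savez("pics/fin.npz",**I);cv2.imwrite("pics/finw.png",I["wrist"][:,:,::-1])
crop(I["side"],260,170,150,150,3,"pics/fs.png");
a=cv2.imread("pics/fs.png");crop(I["top"],80,120,150,150,3,"pics/ft.png");cv2.imwrite("pics/fin.png",np.hstack([a,cv2.imread("pics/ft.png")])[:, :800+100] if 0 else cv2.resize(np.hstack([a,cv2.imread("pics/ft.png")]),(800,400)))
```

```text
18.5333 [0.3411 0.4099 0.2289] [-0.0409  1.2628  0.2616] 0.05126237239575711
```

View pics/fin.png

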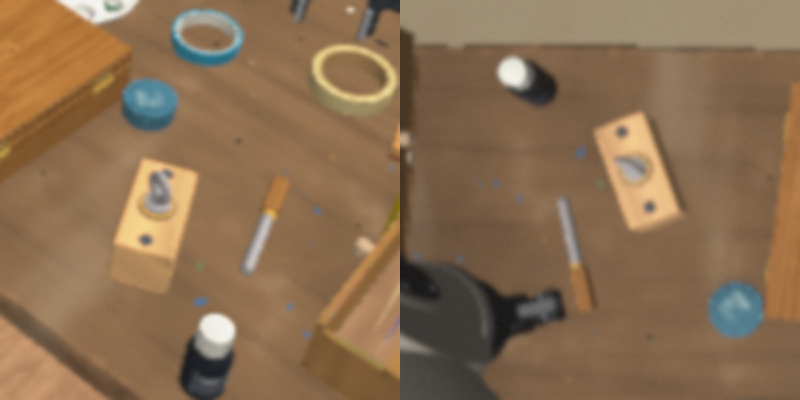

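View pics/finw.png

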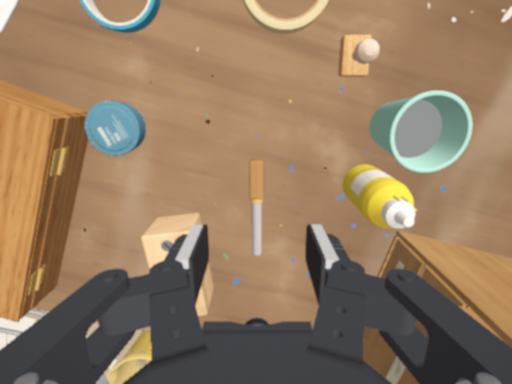

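Run:
```python
from station import env
from h import *
P=env.camera_params("wrist")
a=ray(P,(257,160),.018);t=ray(P,(258,254.5),.0064);e=(t-a)/np.linalg.norm(t-a);c=a+.025*e
E=np.array([.4985,.347]);print(a,t,np.linalg.norm(t-a),"grip-eye",np.linalg.norm(c[:2]-E),"tip-eye",np.linalg.norm(t[:2]-E))
S=env.camera_params("side");im=np.load("pics/fin.npz")["side"];x0,y0=300,215;row=[]
for A in(None,-24,-29,-34,-39,-44):
    p=cv2.resize(im[y0:y0+45,x0:x0+45,::-1],None,fx=5,fy=5,interpolation=cv2.INTER_CUBIC)
    if A is not None:
        B=np.deg2rad(A);w=np.array([-np.sin(B),np.cos(B),0])
        for r in(8,18):cv2.polylines(p,[np.int32([(proj(S,np.array([*E,.088])+r/1000*(w*np.cos(k)+np.array([0,0,1])*np.sin(k)))-[x0,y0]+.5)*5-.5 for k in np.linspace(0,6.29,50)])],True,(255,0,0),1)
        cv2.putText(p,str(A),(5,15),0,.5,(255,255,255),1)
    row.append(p)
cv2.imwrite("pics/finr.png",np.vstack([np.hstack(row[:3]),np.hstack(row[3:])]))
```

```text
[0.3402 0.4074 0.018 ] [0.4706 0.4433 0.0064] 0.1358215517234786 grip-eye 0.15008639389771686 tip-eye 0.1002770708598969
```

View pics/finr.png

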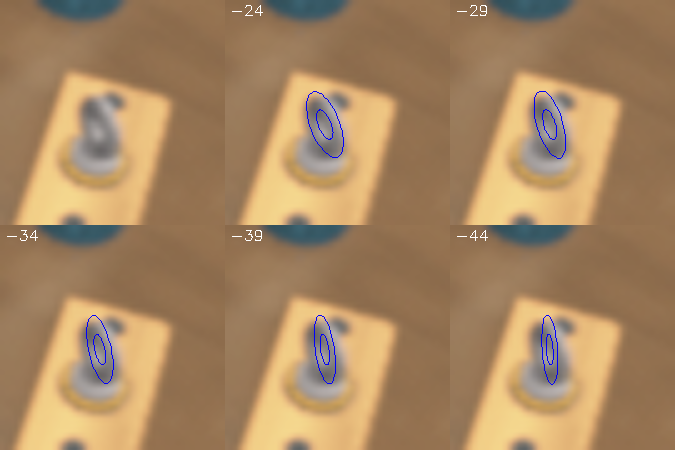

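Run:
```python
from station import env
o=env.get_obs();print(o["time"],abs(o["joint_vel"]).max());print(env.finish_job())
```

```text
18.6833 0.024670797236100103
the job is handed in; nothing more can be done
None
```

The eye has been tightened and the rod is lying on the bench. I handed the job in at 18.7 s; the hand-in reports no verdict.

**Tightening:** I slid the rod through the loop and turned it clockwise. It dragged at roughly 0.1 N m until the torque rose sharply near rod angle −61°, which I took as home. I then nipped it up to a wrist reading of about 0.49 N m about the eye axis. That is slightly over the 0.45 you asked for, but the four readings scattered by about ±0.05. It is well below the 0.7 limit.

**Last checks:**
- **Eye:** the images put it about 50° (roughly 0.9 rad) from the block's long axis, give or take 5°. That is inside the 0.65 to 1.15 rad window.
- **Rod:** I backed it off and drew it out free of load, then laid it down. It looks flat, with the grip 150 mm and the tip 100 mm from the eye axis.
- **Bystanders:** the bottle and tin look undisturbed in the last pictures. The eraser was outside those crops, but I did not work near it after picking the rod up.
- **Gripper:** it is about 0.23 m up and touching nothing.

**Less certain:** I never measured the bush mark's shift directly, so the nip-up rests on the torque readings. If the bush does not carry the thread drag, it saw about 0.37 N m, which is still above the 0.25 needed. At +0.5° just before the last nudge the torque stayed near 0.41. The rod may have been slipping a little in the grip, so I made that last nudge a sideways shift.

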